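Hover the butter-dish lid

TASK

Put the butter spreader that lies on the butter dish back in its own storage slot (the empty trough marked with a spreader shape) and let go of it, before you move the lid. Then take the dish's domed lid by its knob, carry it up and over the hand mixer and stop with it hovering about two centimetres above the dish, level, centred and lined up with it lengthwise, never letting it touch the dish. Finish still holding the lid there, so that I can slip a paper liner under it, and leave the dish, mixer, bowl and whisk where they stand.

Things in the scene. Friction and masses are not known exactly. Their poses are not given: they have to be found in the camera images.
- spreader_mid (a point): butter spreader, 160 mm long, 60 g: dark wooden handle 100 x 16 wide x 18 mm high, steel blade 60 x 20 x 3 mm; starts lying on the dish's plinth. Point: middle of its whole length, 9 mm above its underside, inside the handle 20 mm from the blade, near the balance point: grip here across its width. x runs along it towards the blade, y across, z up
- spreader: the same spreader; its origin is on its underside below point spreader_mid, same axes
- spreader_slot_floor (a point): spreader's storage slot: wooden trough fixed to the counter, empty; pocket 190 (x) x 60 mm (y), walls 8 mm high, 6 thick; plaque at its +x end with a raised spreader outline. Point: centre of the pocket's floor, 6 mm above the counter. The spreader lies in it lengthwise, either way round, its middle near this point. The equal trough beside it (left or right) has a whisk sign and holds the whisk
- dish_seat (a point): white ceramic butter dish, 0.7 kg, loose: plate 190 (x) x 124 (y) x 12 mm with a central plinth 128 x 68 mm, 6 mm higher. Point: dish centre, level with the plate's upper face (12 mm above the counter), where the lid's lower edge would rest; x along the long side, z up. The lid fits either way round. Dish and lid may each stand on either side of the mixer
- dish: the same dish; its origin is at the centre of its underside, same axes
- lid_knob (a point): centre of the oblong knob on top of the lid: knob 40 mm long (x) x 18 mm wide (y), 26 mm high, its centre 74 mm above the lid's lower edge, its top at 87 mm, the vault under it at 60 mm. Grip it across its width (y) from above
- lid_rim (a point): white ceramic domed lid, hollow, 150 (x) x 88 (y) mm, 87 mm high with the knob, about 0.35 kg (varies), starts on the counter. This point is the centre of its lower edge; x along its long side, z up
- lid: the same lid; its origin is at point lid_rim, same axes
- mixer: red hand mixer standing between dish and lid, about 200 (x) x 80 (y) mm, 133 mm high to the top of its handle; loose, 0.95 kg; origin at the centre of its underside
- bowl: stainless bowl, 180 mm across, 75 mm high, beyond the mixer; loose; origin at the centre of its underside
- whisk: flat silicone whisk, 175 mm long, lying in the other trough; loose; origin at mid-length on its underside
There are look-alikes about, which are no part of the job. What is shaped like the mixer but blue is not meant.

How it is judged:
By the outcome, as a careful person would: the job done as asked, in the order asked, and still so for the second after the job is handed in, while the arm keeps its last pose, push and grip.
It also fails if it takes over 72 s, if anything falls off the work surface, if the arm or the gripper's body presses on something with over 40 N, if the wrist force passes 120 N, or if a joint passes its speed limit or range.

ROBOT

A 6-joint arm with a two-finger parallel gripper is mounted at the origin on the work surface. World frame = base frame: x ahead of the robot, y to its left, z up, the work surface at z = 0. Lengths are in m, angles in rad, forces in N, time in s.
With the tool pointing down it reaches from about 0.3 to 0.775 m from the base axis. Payload 14.6 kg.
Tool frame: the origin (TCP) lies at the very end of the fingers, on their centre line; the grasp point (between the pads) lies 19 mm behind it; z points along the fingers, y is the direction in which the jaws open and shut (so a half turn about z gives the same grasp; the last joint's range is limited). The gripper opens to 94 mm and grips with 3 to 60 N. Pads are 16 mm wide; open, the fingers measure 119 mm over their backs; the gripper's body (75 mm by 177 mm) begins 78 mm behind the grasp point.
Start: joints at [-1.38, 0.3, 1.521, -0, 1.321, -0.067], TCP at [0.14, -0.532, 0.205] pointing down, gripper open.
Joint ranges: [-3.03, 3.03], [-0.79, 2.21], [0.23, 2.52], [-1.04, 4.18], [0, 3.07], [-2.55, 2.55]. Speed limits (rad/s): [2.22, 2.22, 2.57, 3.14, 3.14, 3.14].

INTERFACE

Orientations are given as a rotation vector (axis times angle).
In Python, from bench import env, vision gives the robot as it stands.
- The arm moves only by the shell command python3 -m pendant 'ROWS'. ROWS is JSON, one flat list of numbers, 7 for each row, row after row: the shift along the tool's x, y, z in mm, then the turn, a rotation vector about the tool's x, y, z in degrees, then the gripper command: -1 is fully open, 1 is shut, values between are in proportion. A call has exactly 10 rows; each row is the pose to reach, as a shift and turn from the pose measured when the call began, along the tool's axes at that moment; what a row does not reach only later rows make up. A row lasts 1/10 s, in which the tool goes at most 50 mm and 8.59 degrees, less where a joint would pass 70% of its speed; a pose out of reach is approached as far as the arm can. A call with a gripper value outside its range is refused whole. The fingers move at their own pace and stop on an object; the grip force is fixed at half the most. Time passes only in rows, so rows that repeat a pose let the fingers close, or fill a call up. It gives the time, the measured TCP pose, the force and the opening at its end, in the units of the state.
- env.read_state(): the state, without advancing time (a new reading comes with each control period).
- vision.snapshot(name): name is "scene" or "side" or "wrist"; returns the picture (384x512x3 uint8, red, green, blue); there is no depth.
- vision.get_calibration(name): a dict with "mtx" (3x3 intrinsics, pixels), "k1" (the pictures are not rectified: a ray, as slopes to the right and down, at radius r is drawn at 1 + k1 r^2 times it, then the intrinsics apply), "cam_to_world" (4x4, takes a point from camera to world coordinates). Camera axes: x right, y down, z forward; pixel columns grow to the right and rows downward; lengths in m; the calibration is good to about 2 mm. A picture is of the moment at which its call begins: read the wrist's pose just before it. get_calibration takes no time and is no camera call; for the wrist camera it gives the pose at the moment of the call.
- env.hand_in(): hands the job in, once; it reports no verdict.
Trained networks look in the newest picture that a camera, given by its name, has taken for a name from the list of things; names that differ only in an ending like _2 or _b are one class to them, and where a whole thing is asked for, a point or a joint stands for the part that bears it (a point fixed in the world has none). Each returns a list of dicts, best first, with "p" (0 to 1); they miss things now and then, are a little off and sometimes report something else, mostly with a low value. They report only what shows in the picture. A call takes as long as a camera call. They do not tell look-alikes from the thing itself.
- vision.look_for(name, camera): "rect" ([left, top, right, bottom] in pixels, round what is visible of it).
The state is a dict: "t": time; "joints": joint angles; "qd": joint speeds; "effort": joint torques, N m; "tcp_pos": TCP position; "tcp_rot": TCP orientation; "contact_force": force on the tool from outside, world axes, zero at the start; "moment": the same for the moment, N m; "gripper_width": finger opening in m.
Only numpy, scipy, OpenCV 4.12 (cv2) and the standard library are available. Lean on these libraries where they do the work, as an engineer would, in place of code of your own. Each camera call takes 0.05 s, during which the arm holds its last target.

## Working session

There is one attempt and no reset: what is moved stays moved. The work goes in short steps, Python scripts to look and compute and a shell command to move; the robot and the scene stay as the last step left them, time stands still between calls to the robot, and variables do not carry over. Pictures are saved under pics/ and viewed, and the job is handed in when it is done.

```bash
ls -la; mkdir -p pics; python3 - <<'E'
from bench import env, vision
import cv2
s=env.read_state()
for k,v in s.items(): print(k,v)
for n in ["scene","side","wrist"]:
    im=vision.snapshot(n); cv2.imwrite(f"pics/a_{n}.png",im[:,:,::-1])
    c=vision.get_calibration(n); print(n,c)
    for o in ["spreader_mid","spreader_slot_floor","dish_seat","lid_knob","mixer","bowl","whisk"]:
        try: print(n,o,[(round(d['p'],2),[int(x) for x in d['rect']]) for d in vision.look_for(o,n)][:4])
        except Exception as e: print(n,o,e)
print(env.read_state()['t'])
E
```

```text
total 12
drwxr-xr-x  3 agent agent 4096 Dec  7 05:48 .
drwxr-xr-x 23 root  root  4096 Dec  7 05:48 ..
drwxr-xr-x  2 agent agent 4096 Dec  7 05:48 pics
t 0.0
joints [-1.37962710e+00  3.00448928e-01  1.52155327e+00  2.40402736e-05
  1.32068341e+00 -6.65817400e-02]
qd [ 4.85197284e-04  9.60280835e-04 -8.90170065e-06  4.42797638e-04
  3.97304772e-04  9.59690830e-04]
effort [ 1.14683928e-03 -5.31800795e+01 -3.52740633e+01  7.08815921e-02
  2.44557374e-02 -1.05990912e-04]
tcp_pos [ 0.14016465 -0.53158546  0.20491025]
tcp_rot [-3.11445754e+00 -4.03604780e-01  7.03410916e-05]
contact_force [-0.78676583  0.2237468  -0.62703025]
moment [-0.00027009  0.03199841  0.01640722]
gripper_width 0.09424803469093625
scene {'mtx': array([[498.63660442,   0.        , 255.09577369],
       [  0.        , 498.63660442, 187.76252225],
       [  0.        ,   0.        ,   1.        ]]), 'k1': 0.023831308940243122, 'cam_to_world': array([[ 0.85795928,  0.34647035, -0.37929431,  1.04356726],
       [ 0.5136632 , -0.56782329,  0.643216  , -0.85590265],
       [ 0.00748313, -0.74668267, -0.66513833,  0.92457125]
[... 1392 characters left out ...]
ray([[278.09682656,   0.        , 253.05143708],
       [  0.        , 278.09682656, 190.7475264 ],
       [  0.        ,   0.        ,   1.        ]]), 'k1': -0.040926814100672136, 'cam_to_world': array([[ 2.53637434e-01, -9.40095608e-01, -2.27790035e-01,
         2.06108922e-01],
       [-9.67299296e-01, -2.46418534e-01, -6.00830912e-02,
        -5.14523477e-01],
       [ 3.52163472e-04,  2.35580462e-01, -9.71854784e-01,
         3.84532787e-01],
       [ 0.00000000e+00,  0.00000000e+00,  0.00000000e+00,
         1.00000000e+00]])}
wrist spreader_mid []
wrist spreader_slot_floor []
wrist dish_seat []
wrist lid_knob []
wrist mixer [(0.63, [29, 0, 153, 103])]
wrist bowl []
wrist whisk []
1.2
```

View pics/a_scene.png

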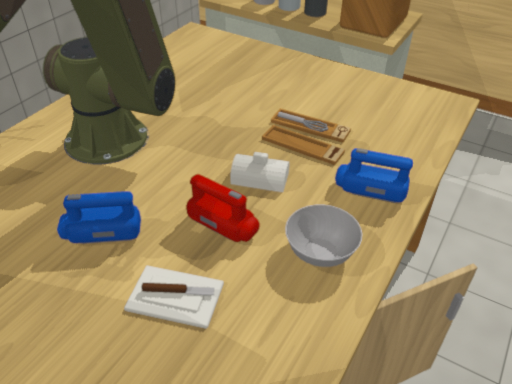

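View pics/a_side.png

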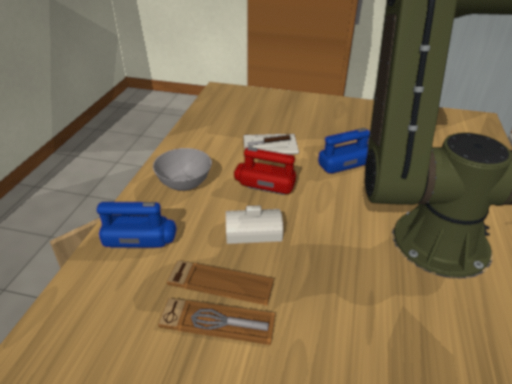

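View pics/a_wrist.png

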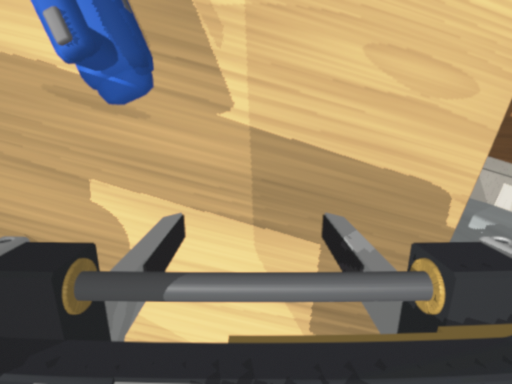

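The scene picture shows the dish with the spreader (175,300), the red mixer (222,208), the lid (260,172), the empty trough (303,145), the whisk trough (312,125) and the bowl (323,235). Two blue mixers at (100,217) and (374,177) are decoys. I'll look at close crops next.

```bash
cat > h.py <<'E'
import numpy as np, cv2
def ray(c,u,v):
    K=c['mtx'];k=c['k1']
    d=np.array([(u-K[0,2])/K[0,0],(v-K[1,2])/K[1,1]])
    s=d.copy()
    for _ in range(20): s=d/(1+k*(s@s))
    R=np.array(c['cam_to_world']);return R[:3,3],R[:3,:3]@np.array([s[0],s[1],1])
def onz(c,u,v,z):
    o,d=ray(c,u,v);return o+d*(z-o[2])/d[2]
def proj(c,p):
    R=np.array(c['cam_to_world']);q=R[:3,:3].T@(np.asarray(p)-R[:3,3])
    s=q[:2]/q[2];s=s*(1+c['k1']*(s@s));K=c['mtx']
    return np.array([K[0,0]*s[0]+K[0,2],K[1,1]*s[1]+K[1,2]])
def crop(src,dst,x0,y0,x1,y1,f):
    im=cv2.imread(src)[y0:y1,x0:x1];im=cv2.resize(im,None,fx=f,fy=f,interpolation=cv2.INTER_CUBIC)
    # ticks every 10 px
    for x in range((x0+9)//10*10,x1,10):
        cv2.line(im,((x-x0)*f,0),((x-x0)*f,6),(0,0,255),1);cv2.putText(im,str(x),((x-x0)*f+1,15),0,.35,(0,0,255),1)
    for y in range((y0+9)//10*10,y1,10):
        cv2.line(im,(0,(y-y0)*f),(6,(y-y0)*f),(0,0,255),1);cv2.putText(im,str(y),(8,(y-y0)*f+4),0,.35,(0,0,255),1)
    cv2.imwrite(dst,im)
E
python3 -c "
from h import *
crop('pics/a_scene.png','pics/c1.png',115,255,235,335,6)
crop('pics/a_scene.png','pics/c2.png',220,105,360,200,5)
crop('pics/a_side.png','pics/c3.png',150,190,300,300,5)
"
```

```text
(no output)
```

View pics/c1.png

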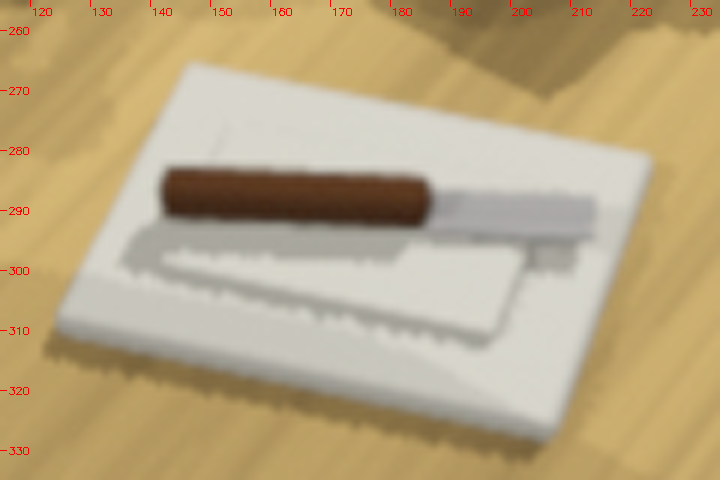

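View pics/c2.png

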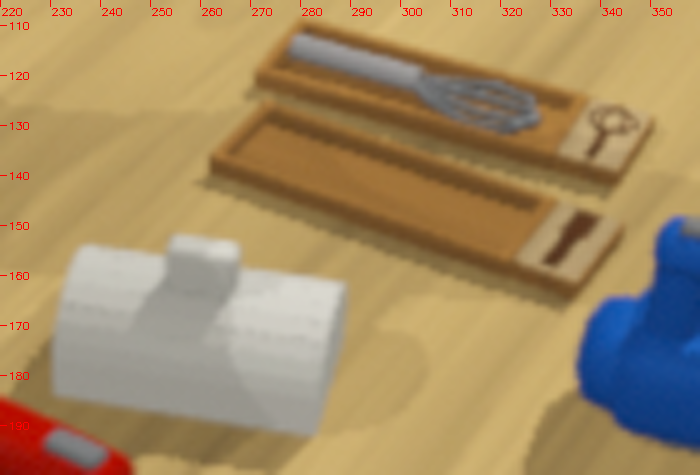

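View pics/c3.png

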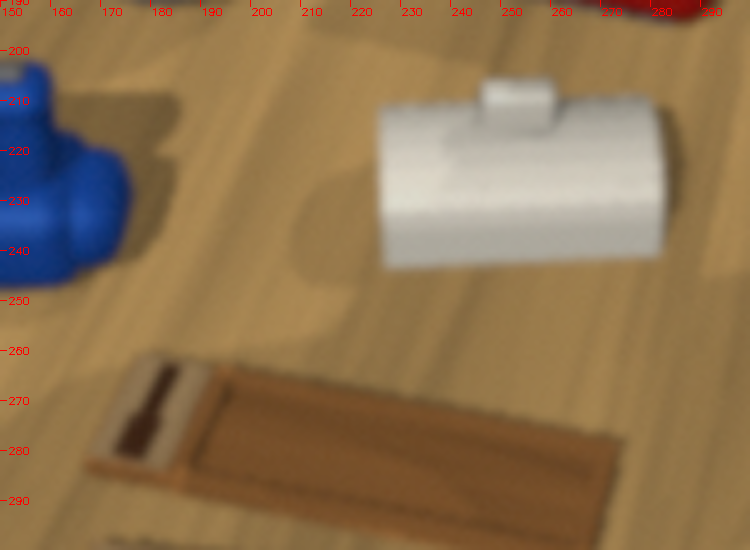

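```bash
python3 - <<'E'
from bench import env, vision
from h import *
np.set_printoptions(precision=4,suppress=True)
S=vision.get_calibration('scene');D=vision.get_calibration('side')
P=[onz(S,*p,.012) for p in [(146.5,265.5),(223.5,281),(207.8,326),(124.5,307.5)]]
print('dish',np.mean(P,0));[print(P[i],np.linalg.norm(P[i]-P[i-1]),np.degrees(np.arctan2(*(P[i]-P[i-1])[1::-1]))) for i in range(4)]
print('spr tail/junction/tip')
a=onz(S,142.3,287.5,.027);b=onz(S,186,289,.027);c=onz(S,214,290.5,.027)
for q in(a,b,c):print(q)
print(np.linalg.norm(b-a),np.linalg.norm(c-a),np.degrees(np.arctan2(*(c-a)[1::-1])),np.degrees(np.arctan2(*(b-a)[1::-1])), 'mid',b-0.02*(b-a)/np.linalg.norm(b-a))
# trough outer top corners z .014
P=[onz(S,*p,.014) for p in [(272,125),(343,151)  ,(332,164.5),(260.5,138)]]
print('trough scene');[print(P[i],np.linalg.norm(P[i]-P[i-1]),np.degrees(np.arctan2(*(P[i]-P[i-1])[1::-1]))) for i in range(4)]
# knob top corners
P=[onz(S,*p,.087) for p in [(253.5,152.5),(266,154.5)]]
print('knob scene back top edge',P)
P=[onz(D,*p,.087) for p in [(246,206.5),(259,206)]]
print('knob side',P)
P=[onz(D,*p,.0) for p in [(226,242.5),(281,240.5)]];print('lid bottom edge (side +y)',P,np.linalg.norm(P[0]-P[1]))
P=[onz(S,*p,.0) for p in [(230.5,184),(282,191.5)]];print('lid bottom edge (scene -y)',P,np.linalg.norm(P[0]-P[1]))
P=[onz(D,*p,.014) for p in [(178,262),(274,279)]];print('trough side far edge',P,np.linalg.norm(P[0]-P[1]))
for o,n in(('mixer',0),):
  for r in ([185,175,258,242],): print(onz(S,222,210,.06))
E
```

```text
dish [ 0.5542 -0.3687  0.012 ]
[ 0.4469 -0.3394  0.012 ] 0.11926231908569784 107.17272556192036
[ 0.6254 -0.2839  0.012 ] 0.18692823009630796 17.260984182374084
[ 0.6621 -0.3983  0.012 ] 0.12010026467098588 -72.20874982670594
[ 0.4821 -0.4533  0.012 ] 0.18822528368536645 -162.99256470525046
spr tail/junction/tip
[ 0.4893 -0.4005  0.027 ]
[ 0.5739 -0.3542  0.027 ]
[ 0.6288 -0.3257  0.027 ]
0.09648786081266886 0.15833663306660944 28.209153312904935 28.71024708857241 mid [ 0.5564 -0.3638  0.027 ]
trough scene
[0.4155 0.3116 0.014 ] 0.07996164612205212 93.0713551818945
[0.6641 0.304  0.014 ] 0.248754855376729 -1.7626038544500966
[0.6626 0.2279 0.014 ] 0.07611402900800003 -91.11942292904992
[0.4198 0.2318 0.014 ] 0.24289722837634173 179.07906273926548
knob scene back top edge [array([0.4875, 0.0765, 0.087 ]), array([0.5212, 0.0867, 0.087 ])]
knob side [array([0.5233, 0.0883, 0.087 ]), array([0.4901, 0.0778, 0.087 ])]
lid bottom edge (side +y) [array([0.5639, 0.1478, 0.    ]), array([0.4211, 0.1038, 0.    ])] 0.14939728360400162
lid bottom edge (scene -y) [array([0.4492, 0.0158, 0.    ]), array([0.5878, 0.0636, 0.    ])] 0.14667558491751315
trough side far edge [array([0.6571, 0.2565, 0.014 ]), array([0.4113, 0.2513, 0.014 ])] 0.24586577079936026
[ 0.5231 -0.1337  0.06  ]
```

```bash
python3 - <<'E'
from bench import env, vision
from h import *
np.set_printoptions(precision=4,suppress=True)
S=vision.get_calibration('scene');D=vision.get_calibration('side')
for name,q in(('trough-y left',(262,136.6)),('plaque -y right',(336,162)),('plaque+y',(345,150.5)),('left +y',(272,125))):
    p=onz(S,*q,.014);print(name,p,proj(D,p))
crop('pics/a_side.png','pics/c4.png',150,255,290,345,5)
E
```

```text
trough-y left [0.42   0.2406 0.014 ] [271.3723 274.9851]
plaque -y right [0.6678 0.2446 0.014 ] [175.7983 257.8194]
plaque+y [0.6683 0.3094 0.014 ] [165.5298 277.0445]
left +y [0.4155 0.3116 0.014 ] [267.0673 298.4545]
```

View pics/c4.png

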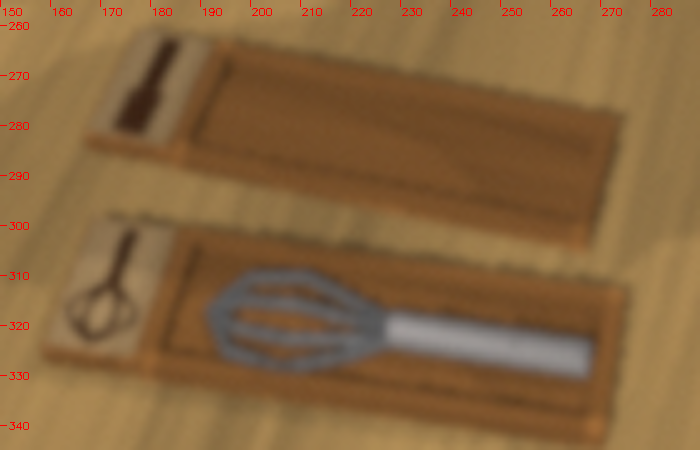

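```bash
cat >> h.py <<'E'
from scipy.spatial.transform import Rotation as Ro
def plan(s,pos,yawx):
    """tool down, tool x axis along yawx deg (mod 180 picks nearest) -> shift mm, turn deg"""
    R=Ro.from_rotvec(s['tcp_rot']);best=None
    for y in (yawx,yawx+180):
        a=np.radians(y);x=np.array([np.cos(a),np.sin(a),0]);z=np.array([0,0,-1.]);T=Ro.from_matrix(np.stack([x,np.cross(z,x),z],1))
        t=(R.inv()*T).as_rotvec(degrees=True)
        if best is None or np.linalg.norm(t)<np.linalg.norm(best): best=t
        print('alt turn',y,t.round(1))
    sh=R.inv().apply(np.asarray(pos)-s['tcp_pos'])*1000
    print('t',round(s['t'],2),'tcp',s['tcp_pos'].round(4),'toolx yaw',np.degrees(np.arctan2(*R.as_matrix()[1::-1,0])).round(2),'SHIFT',sh.round(1),'TURN',best.round(1))
E
python3 - <<'E'
from bench import env
from h import *
s=env.read_state();print(s['joints'])
plan(s,[.556,-.364,.16],28.5)
E
```

```text
[-1.37956351e+00  2.99912595e-01  1.52103607e+00 -1.24674205e-05
  1.32067322e+00 -6.65810062e-02]
alt turn 28.5 [ -0.    0.  -13.7]
alt turn 208.5 [  0.    0.  166.3]
t 1.2 tcp [ 0.1402 -0.5318  0.2054] toolx yaw 14.77 SHIFT [444.8 -56.2  45.4] TURN [ -0.    0.  -13.7]
```

```bash
python3 -m pendant '[100,-13,5,0,0,-3,0.0, 200,-25,10,0,0,-7,0.0, 300,-38,20,0,0,-10,0.0, 400,-50,40,0,0,-13.7,0.0, 445,-56,45,0,0,-13.7,0.0, 445,-56,45,0,0,-13.7,0.0, 445,-56,45,0,0,-13.7,0.0, 445,-56,45,0,0,-13.7,0.0, 445,-56,45,0,0,-13.7,0.0, 445,-56,45,0,0,-13.7,0.0]'; python3 - <<'E'
from bench import env, vision
from h import *
import pickle
s=env.read_state();c=vision.get_calibration('wrist');im=vision.snapshot('wrist')
cv2.imwrite('pics/w1.png',im[:,:,::-1]);pickle.dump((s,c),open('w1.pkl','wb'))
print(s['tcp_pos'],s['tcp_rot'],s['qd'].round(3))
crop('pics/w1.png','pics/w1c.png',120,0,400,240,2)
E
```

```text
t: 2.2
tcp_pos: [0.56, -0.3608, 0.1585]
tcp_rot: [-3.041, -0.779, 0.001]
contact_force: [-1.7, -1.2, -0.6]
gripper_width: 0.0472
[ 0.55997897 -0.36079249  0.15846214] [-3.04145722e+00 -7.79301114e-01  1.12475172e-03] [-0.071 -0.044  0.052 -0.018 -0.005 -0.053]
```

View pics/w1.png

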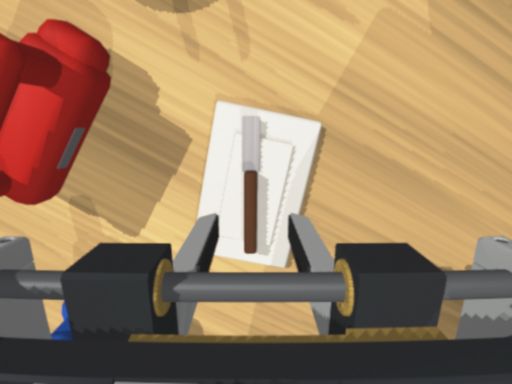

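```bash
python3 - <<'E'
from h import *
import pickle
np.set_printoptions(precision=4,suppress=True)
s,c=pickle.load(open('w1.pkl','rb'))
crop('pics/w1.png','pics/w1c.png',180,90,340,280,4)
a=onz(c,250,252,.030);b=onz(c,250.3,171,.036);t=onz(c,251,117,.027)
print(a,b,t,np.linalg.norm(b-a),np.linalg.norm(t-a),np.degrees(np.arctan2(*(b-a)[1::-1])),np.degrees(np.arctan2(*(t-a)[1::-1])))
print('tcp proj', proj(c,s['tcp_pos']))
P=[onz(c,*p,.012) for p in[(218,102),(321.5,122),(287,266)]];print(P,np.linalg.norm(P[1]-P[0]),np.linalg.norm(P[1]-P[2]),'centre',(P[0]+P[2])/2)
E
```

```text
[ 0.4858 -0.397   0.03  ] [ 0.5736 -0.3498  0.036 ] [ 0.6246 -0.3228  0.027 ] 0.09987071025747221 0.15739787389861423 28.281824603794163 28.137316979077355
tcp proj [252.9273 225.8194]
[array([ 0.6215, -0.2821,  0.012 ]), array([ 0.6587, -0.3957,  0.012 ]), array([ 0.4835, -0.4525,  0.012 ])] 0.11950100250393376 0.1841601865614599 centre [ 0.5525 -0.3673  0.012 ]
```

View pics/w1c.png

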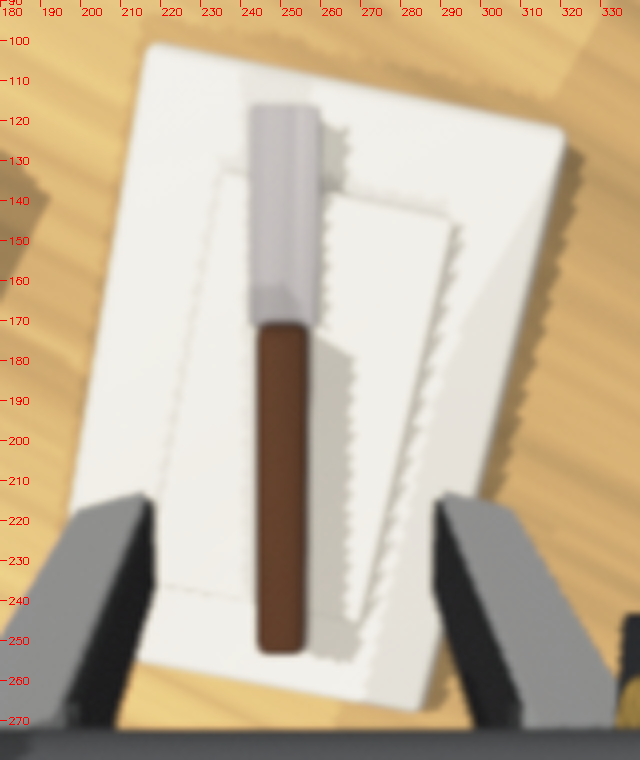

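```bash
python3 - <<'E'
from bench import env
from h import *
s=env.read_state()
plan(s,[.556,-.3595,.021],28.3)
E
```

```text
alt turn 28.3 [-0.1  0.   0.4]
alt turn 208.3 [-1.000e-01 -1.000e-01 -1.796e+02]
t 2.25 tcp [ 0.558  -0.3623  0.159 ] toolx yaw 28.66 SHIFT [ -0.3  -3.2 138. ] TURN [-0.1  0.   0.4]
```

```bash
python3 -m pendant '[0,-3,40,0,0,0.4,0.0, 0,-3,80,0,0,0.4,0.0, 0,-3,110,0,0,0.4,0.0, 0,-3,125,0,0,0.4,0.0, 0,-3,132,0,0,0.4,0.0, 0,-3,136,0,0,0.4,0.0, 0,-3,138,0,0,0.4,0.0, 0,-3,138,0,0,0.4,0.0, 0,-3,138,0,0,0.4,0.0, 0,-3,138,0,0,0.4,0.0]'; python3 - <<'E'
from bench import env, vision
from h import *
s=env.read_state();plan(s,[.556,-.3595,.021],28.3)
im=vision.snapshot('wrist')
cv2.imwrite('pics/w2.png',im[:,:,::-1])
E
```

```text
t: 3.25
tcp_pos: [0.5566, -0.3597, 0.0217]
tcp_rot: [-3.046, -0.767, 0.001]
contact_force: [-0.5, -0.1, 0.4]
gripper_width: 0.0468
alt turn 28.3 [-0.  0. -0.]
alt turn 208.3 [0.0e+00 1.0e-01 1.8e+02]
t 3.25 tcp [ 0.5566 -0.3597  0.0217] toolx yaw 28.27 SHIFT [-0.4 -0.5  0.7] TURN [-0.  0. -0.]
```

View pics/w2.png

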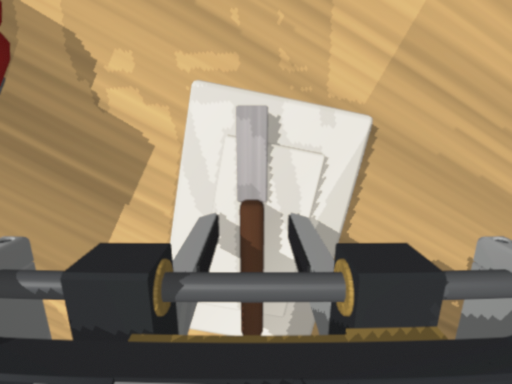

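The fingers straddle the handle at (252,235), centred on it, so I'll close and lift.

```bash
python3 -m pendant '[0,0,0,0,0,0,1, 0,0,0,0,0,0,1, 0,0,0,0,0,0,1, 0,0,0,0,0,0,1, 0,0,0,0,0,0,1, 0,0,-8,0,0,0,1, 0,0,-25,0,0,0,1, 0,0,-55,0,0,0,1, 0,0,-90,0,0,0,1, 0,0,-130,0,0,0,1]'; python3 - <<'E'
from bench import env, vision
from h import *
s=env.read_state();print(s['gripper_width'],s['contact_force'])
im=vision.snapshot('wrist')
cv2.imwrite('pics/w3.png',im[:,:,::-1])
s=env.read_state();plan(s,[.53,.05,.24],0)
S=vision.get_calibration('scene');print(onz(S,222,190,.12))
E
```

```text
t: 4.3
tcp_pos: [0.5564, -0.3595, 0.1538]
tcp_rot: [-3.046, -0.767, 0.001]
contact_force: [0.7, -0.0, -1.5]
gripper_width: 0.0155
0.015547898747612742 [ 0.69345283 -0.03946478 -1.49396428]
alt turn 0 [ 0.4 -0.4 28.3]
alt turn 180 [   0.5    0.6 -151.7]
t 4.35 tcp [ 0.5584 -0.361   0.1622] toolx yaw 28.28 SHIFT [ 170.  -374.7  -80.3] TURN [ 0.4 -0.4 28.3]
[ 0.52079029 -0.12638586  0.12      ]
```

View pics/w3.png

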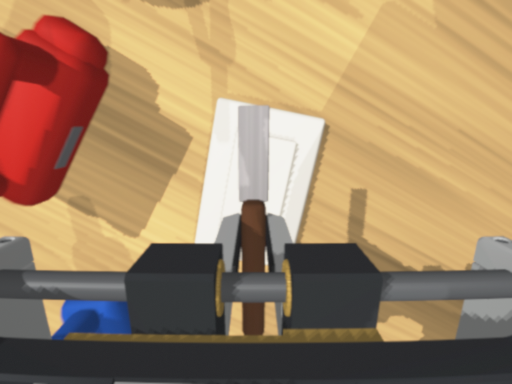

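```bash
python3 -m pendant '[0,0,-40,0,0,0,1, 10,-20,-75,0,0,3,1, 30,-60,-80,0,0,6,1, 50,-105,-80,0,0,10,1, 70,-150,-80,0,0,14,1, 90,-195,-80,0,0,18,1, 110,-240,-80,0,0,22,1, 130,-285,-80,0,0,26,1, 150,-330,-80,0,0,28,1, 170,-375,-80,0,0,28.3,1]'; python3 - <<'E'
from bench import env, vision
from h import *
import pickle
s=env.read_state();print(s['gripper_width'],s['qd'].round(2))
c=vision.get_calibration('wrist');im=vision.snapshot('wrist');pickle.dump((s,c),open('w4.pkl','wb'))
cv2.imwrite('pics/w4.png',im[:,:,::-1])
s=env.read_state();plan(s,[.535,.275,.20],0)
E
```

```text
t: 5.35
tcp_pos: [0.5294, 0.0522, 0.2413]
tcp_rot: [3.136, -0.003, 0.015]
contact_force: [1.1, 0.0, -1.1]
gripper_width: 0.0158
0.015753157335412854 [ 0.93 -0.01  0.02 -0.01 -0.01  0.94]
alt turn 0 [ 0.2 -0.5  0.1]
alt turn 180 [   0.8    0.3 -179.9]
t 5.4 tcp [0.5287 0.0581 0.2413] toolx yaw 0.15 SHIFT [   6.5 -217.1   40.6] TURN [ 0.2 -0.5  0.1]
```

View pics/w4.png

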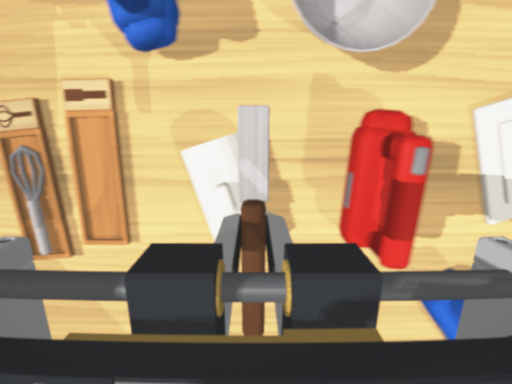

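```bash
python3 - <<'E'
from h import *
import pickle
np.set_printoptions(precision=4,suppress=True)
s,c=pickle.load(open('w4.pkl','rb'))
for p in[(64,81),(110,80),(129,243),(79,244)]:print(onz(c,*p,.014))
E
python3 -m pendant '[1,-40,0,0,0,0,1, 2,-80,0,0,0,0,1, 4,-120,0,0,0,0,1, 6,-160,5,0,0,0,1, 6,-190,15,0,0,0,1, 6,-207,25,0,0,0,1, 6,-214,35,0,0,0,1, 6,-217,40,0,0,0,1, 6,-217,40,0,0,0,1, 6,-217,40,0,0,0,1]'; python3 - <<'E'
from bench import env, vision
from h import *
import pickle
s=env.read_state();print(s['gripper_width'],s['qd'].round(2))
c=vision.get_calibration('wrist');im=vision.snapshot('wrist');pickle.dump((s,c),open('w5.pkl','wb'))
cv2.imwrite('pics/w5.png',im[:,:,::-1])
crop('pics/w5.png','pics/w5c.png',90,40,350,240,3)
E
```

```text
[0.6609 0.3162 0.014 ]
[0.6608 0.2499 0.014 ]
[0.4173 0.2476 0.014 ]
[0.4153 0.3292 0.014 ]
t: 6.4
tcp_pos: [0.5349, 0.274, 0.2011]
tcp_rot: [3.138, 0.002, 0.016]
contact_force: [0.7, 0.8, -1.2]
gripper_width: 0.0156
0.015597002618879155 [ 0.   -0.   -0.01  0.   -0.    0.  ]
```

View pics/w5.png

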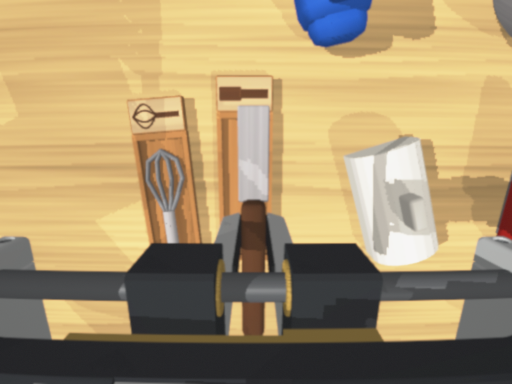

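View pics/w5c.png

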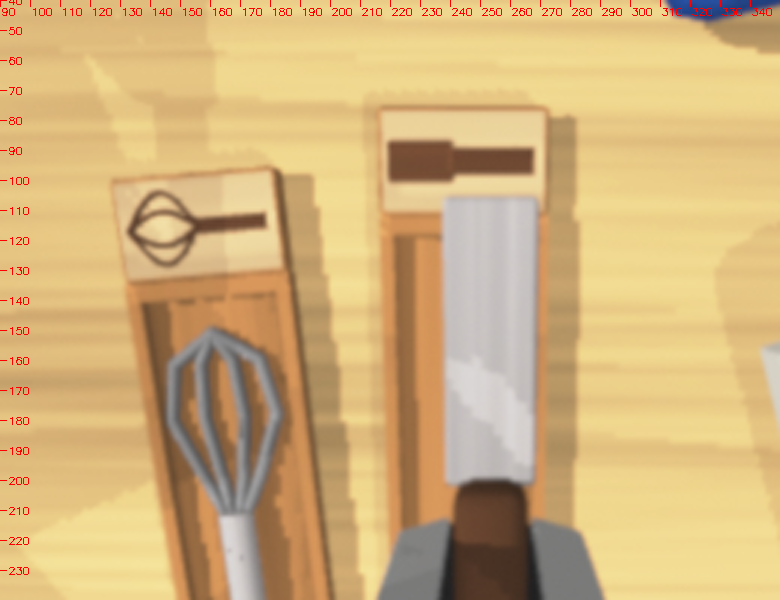

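```bash
python3 - <<'E'
from h import *
import pickle
np.set_printoptions(precision=4,suppress=True)
s,c=pickle.load(open('w5.pkl','rb'))
print(s['tcp_pos'])
for p in[(216.5,76),(272,75.5),(219.3,205),(271.3,150),(217.5,112),(272,111)]:print(p,onz(c,*p,.014))
print('pocket end',onz(c,225,118,.006),onz(c,225,118,.014))
E
```

```text
[0.5349 0.274  0.2011]
(216.5, 76) [0.6628 0.3187 0.014 ]
(272, 75.5) [0.6634 0.2497 0.014 ]
(219.3, 205) [0.4962 0.3195 0.014 ]
(271.3, 150) [0.571  0.2493 0.014 ]
(217.5, 112) [0.6193 0.3186 0.014 ]
(272, 111) [0.6205 0.2491 0.014 ]
pocket end [0.6121 0.3099 0.006 ] [0.6118 0.3092 0.014 ]
```

```bash
python3 - <<'E'
from bench import env
from h import *
import pickle
s,c=pickle.load(open('w5.pkl','rb'))
print(onz(c,253,200,.216),onz(c,253.5,106,.207))
plan(env.read_state(),[.517,.284,.0105],0)
E
```

```text
[0.55720449 0.27404814 0.216     ] [0.6132674  0.27371642 0.207     ]
alt turn 0 [ 0.2 -0.6  0.1]
alt turn 180 [   0.9    0.3 -179.9]
t 6.45 tcp [0.5349 0.2741 0.2013] toolx yaw 0.08 SHIFT [-19.9 -10.6 190.5] TURN [ 0.2 -0.6  0.1]
```

```bash
python3 -m pendant '[-7,-4,30,0,0,0,1, -14,-8,70,0.2,-0.5,0.1,1, -20,-10.6,110,0.2,-0.5,0.1,1, -20,-10.6,140,0.2,-0.5,0.1,1, -20,-10.6,160,0.2,-0.5,0.1,1, -20,-10.6,172,0.2,-0.5,0.1,1, -20,-10.6,180,0.2,-0.5,0.1,1, -20,-10.6,185,0.2,-0.5,0.1,1, -20,-10.6,188,0.2,-0.5,0.1,1, -20,-10.6,189,0.2,-0.5,0.1,1]'; python3 - <<'E'
from bench import env, vision
from h import *
im=vision.snapshot('wrist')
cv2.imwrite('pics/w6.png',im[:,:,::-1])
im=vision.snapshot('side')
cv2.imwrite('pics/s6.png',im[:,:,::-1]);crop('pics/s6.png','pics/s6c.png',150,230,290,340,5)
s=env.read_state();plan(s,[.517,.284,.0105],0)
E
```

```text
t: 7.45
tcp_pos: [0.5172, 0.2841, 0.0125]
tcp_rot: [-3.141, 0.001, -0.004]
contact_force: [-0.4, 0.3, -0.1]
gripper_width: 0.0157
alt turn 0 [-0.  -0.1 -0. ]
alt turn 180 [-2.0e-01  1.0e-01  1.8e+02]
t 7.55 tcp [0.5171 0.2841 0.0125] toolx yaw -0.02 SHIFT [-0.1  0.1  2. ] TURN [-0.  -0.1 -0. ]
```

View pics/w6.png

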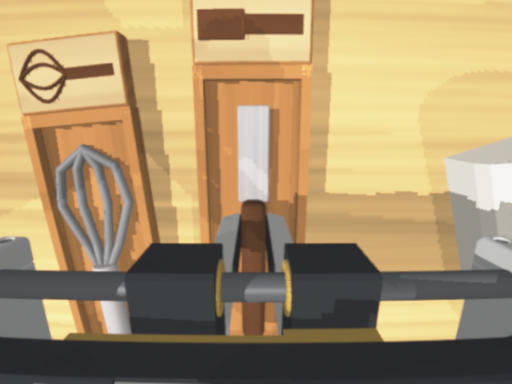

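View pics/s6c.png

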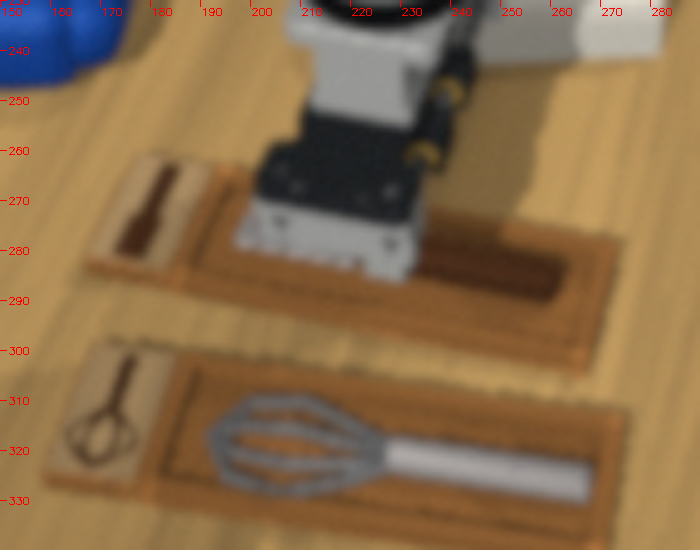

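```bash
python3 -m pendant '[0,0,1,0,0,0,1, 0,0,2.5,0,0,0,1, 0,0,2.5,0,0,0,0.3, 0,0,2.5,0,0,0,0.3, 0,0,2.5,0,0,0,0.3, 0,0,2.5,0,0,0,0.3, 0,0,-10,0,0,0,0.3, 0,0,-40,0,0,0,0.3, 0,0,-90,0,0,0,0.3, 0,0,-140,0,0,0,0.3]'; python3 - <<'E'
from bench import env, vision
from h import *
im=vision.snapshot('wrist')
cv2.imwrite('pics/w7.png',im[:,:,::-1])
s=env.read_state();plan(s,[.505,.082,.20],17.5);print(s['joints'])
E
```

```text
t: 8.55
tcp_pos: [0.5163, 0.2838, 0.1549]
tcp_rot: [-3.141, 0.0, -0.003]
contact_force: [1.1, 0.2, 0.3]
gripper_width: 0.033
alt turn 17.5 [ -0.2  -0.8 -17.5]
alt turn 197.5 [ -1.1   0.3 162.5]
t 8.6 tcp [0.5192 0.2852 0.1643] toolx yaw -0.01 SHIFT [-13.7 203.  -37. ] TURN [ -0.2  -0.8 -17.5]
[ 4.40779655e-01  4.19992131e-01  1.45640925e+00 -4.96200305e-04
  1.25104077e+00  2.01192292e+00]
```

View pics/w7.png

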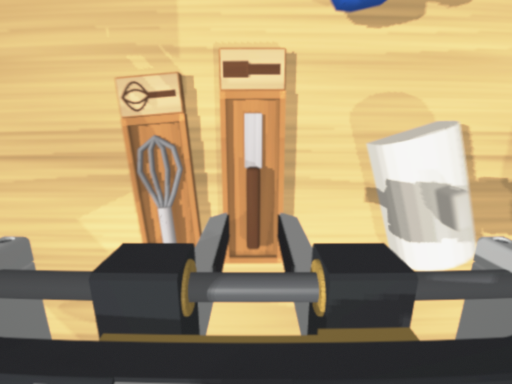

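The spreader now lies in its slot, at (253,180) in the picture, and has been released. Next is the lid.

```bash
python3 -m pendant '[-2,20,-36,0,0,-2,0, -4,50,-50,0,0,-5,0, -6,90,-50,0,0,-9,0, -8,130,-50,0,0,-13,0, -10,165,-50,0,-0.8,-17.5,0, -13,190,-45,0,-0.8,-17.5,0, -14,203,-40,0,-0.8,-17.5,0, -14,203,-37,0,-0.8,-17.5,0, -14,203,-37,0,-0.8,-17.5,0, -14,203,-37,0,-0.8,-17.5,0]'; python3 - <<'E'
from bench import env, vision
from h import *
import pickle
s=env.read_state();print(s['gripper_width'],s['qd'].round(2),s['tcp_pos'])
c=vision.get_calibration('wrist');im=vision.snapshot('wrist');pickle.dump((s,c),open('w8.pkl','wb'))
cv2.imwrite('pics/w8.png',im[:,:,::-1])
crop('pics/w8.png','pics/w8c.png',170,90,340,280,4)
print(vision.look_for('lid_knob','wrist'))
E
```

```text
t: 9.6
tcp_pos: [0.5048, 0.0831, 0.2001]
tcp_rot: [-3.101, -0.479, 0.0]
contact_force: [0.3, 0.0, -0.1]
gripper_width: 0.0469
0.046904282988456655 [ 0.  0. -0. -0. -0. -0.] [0.50475242 0.0830907  0.20006069]
[{'rect': [215.1, 115.9, 288.8, 240.8], 'p': 0.65}]
```

View pics/w8.png

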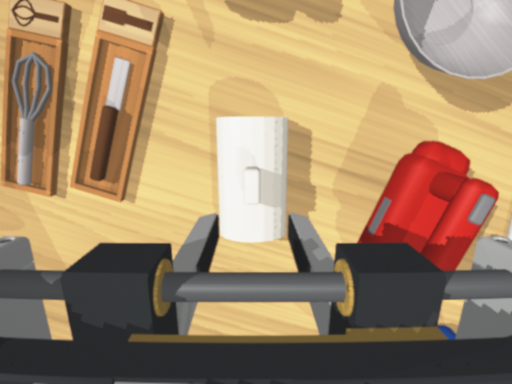

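View pics/w8c.png

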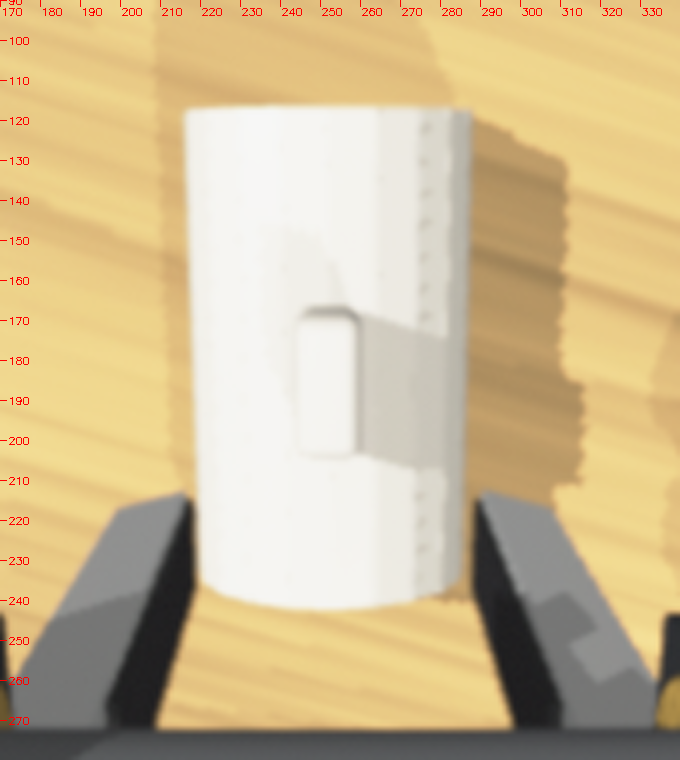

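```bash
python3 - <<'E'
from h import *
import pickle
np.set_printoptions(precision=4,suppress=True)
s,c=pickle.load(open('w8.pkl','rb'))
a=onz(c,251,168.5,.087);b=onz(c,250.3,203.5,.087)
print('knob',a,b,(a+b)/2,np.linalg.norm(a-b),np.degrees(np.arctan2(*(a-b)[1::-1])))
print('w',np.linalg.norm(onz(c,243.7,186,.087)-onz(c,258,186,.087)))
l,r=onz(c,215.5,118,.005),onz(c,287.5,118,.005)
print(l,r,np.linalg.norm(l-r),np.degrees(np.arctan2(*(l-r)[1::-1]))-90)
l2,r2=onz(c,219,235,.005),onz(c,285.5,235,.005);print(l2,r2)
print('left edge',np.degrees(np.arctan2(*(l-l2)[1::-1])),np.degrees(np.arctan2(*(r-r2)[1::-1])))
R=Ro.from_rotvec(s['tcp_rot']).as_matrix();print(R)
E
```

```text
knob [0.5246 0.092  0.087 ] [0.4875 0.0812 0.087 ] [0.5061 0.0866 0.087 ] 0.038629881315432026 16.236932891126777
w 0.015394393147936709
[0.5616 0.1531 0.005 ] [0.5899 0.0633 0.005 ] 0.09404609331735714 17.46043236225364
[0.4057 0.104  0.005 ] [0.4346 0.0126 0.005 ]
left edge 17.45062285297862 18.102148820921315
[[ 0.9535  0.3015 -0.0007]
 [ 0.3015 -0.9535  0.0036]
 [ 0.0004 -0.0037 -1.    ]]
```

```bash
python3 - <<'E'
from bench import env
from h import *
s=env.read_state()
plan(s,[.5057,.0856,.0635],17.2)
E
```

```text
alt turn 17.2 [-0.2 -0.   0.4]
alt turn 197.2 [   0.    -0.3 -179.6]
t 9.7 tcp [0.5047 0.083  0.2001] toolx yaw 17.56 SHIFT [  1.7  -1.7 136.6] TURN [-0.2 -0.   0.4]
```

```bash
python3 -m pendant '[1.7,-1.7,40,-0.2,0,0.4,0, 1.7,-1.7,80,-0.2,0,0.4,0, 1.7,-1.7,110,-0.2,0,0.4,0, 1.7,-1.7,123,-0.2,0,0.4,0, 1.7,-1.7,130,-0.2,0,0.4,0, 1.7,-1.7,134,-0.2,0,0.4,0, 1.7,-1.7,136,-0.2,0,0.4,0, 1.7,-1.7,136.5,-0.2,0,0.4,0, 1.7,-1.7,136.5,-0.2,0,0.4,0, 1.7,-1.7,136.5,-0.2,0,0.4,0]'; python3 - <<'E'
from bench import env, vision
from h import *
s=env.read_state();plan(s,[.5057,.0856,.0635],17.2)
im=vision.snapshot('wrist')
cv2.imwrite('pics/w9.png',im[:,:,::-1])
crop('pics/w9.png','pics/w9c.png',170,60,340,260,4)
im=vision.snapshot('side');cv2.imwrite('pics/s9.png',im[:,:,::-1]);crop('pics/s9.png','pics/s9c.png',200,160,310,260,6)
E
```

```text
t: 10.7
tcp_pos: [0.506, 0.0856, 0.0641]
tcp_rot: [-3.106, -0.469, -0.002]
contact_force: [-1.2, -0.9, -0.3]
gripper_width: 0.0469
alt turn 17.2 [ 0.  -0.1 -0. ]
alt turn 197.2 [-1.0e-01 -0.0e+00  1.8e+02]
t 10.7 tcp [0.506  0.0856 0.0641] toolx yaw 17.15 SHIFT [-0.3 -0.1  0.6] TURN [ 0.  -0.1 -0. ]
```

View pics/w9c.png

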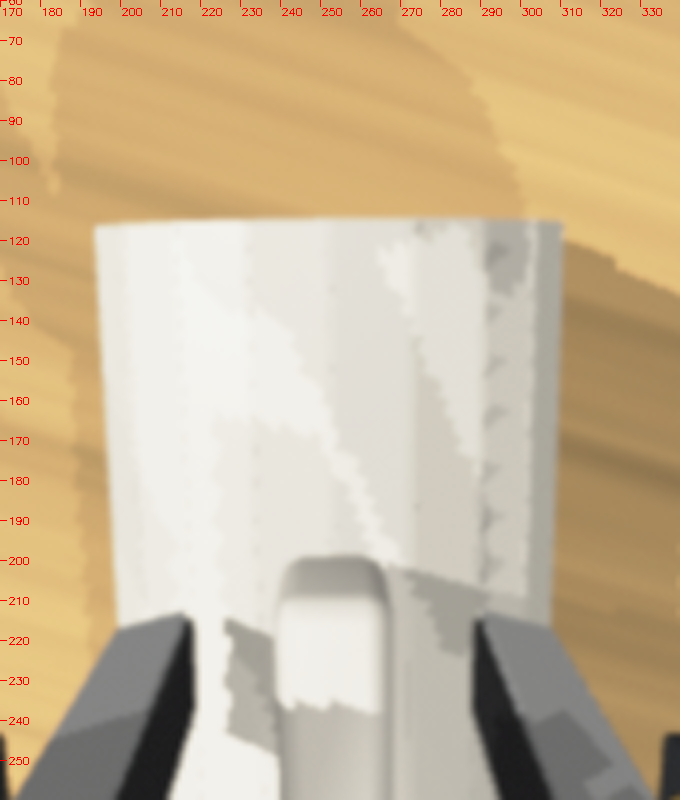

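View pics/s9c.png

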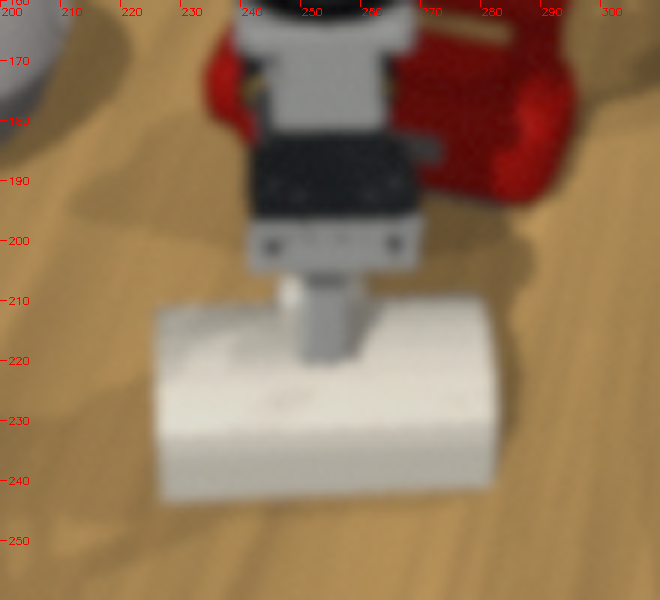

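```bash
python3 -m pendant '[0,0,0,0,0,0,1, 0,0,0,0,0,0,1, 0,0,0,0,0,0,1, 0,0,0,0,0,0,1, 0,0,0,0,0,0,1, 0,0,0,0,0,0,1, 0,0,-3,0,0,0,1, 0,0,-10,0,0,0,1, 0,0,-20,0,0,0,1, 0,0,-30,0,0,0,1]'; python3 - <<'E'
from bench import env, vision
from h import *
im=vision.snapshot('wrist')
cv2.imwrite('pics/w10.png',im[:,:,::-1])
im=vision.snapshot('side');cv2.imwrite('pics/s10.png',im[:,:,::-1]);crop('pics/s10.png','pics/s10c.png',200,140,310,260,5)
s=env.read_state();print(s['gripper_width'],s['contact_force'],s['moment'],s['tcp_pos'])
E
```

```text
t: 11.8
tcp_pos: [0.506, 0.0856, 0.0949]
tcp_rot: [-3.106, -0.469, -0.002]
contact_force: [0.2, 0.1, -3.1]
gripper_width: 0.0176
0.017661322754397333 [-0.28611748 -0.30207467 -3.3366938 ] [ 0.00225882 -0.04958127 -0.02017919] [0.50670994 0.08566524 0.0957418 ]
```

View pics/w10.png

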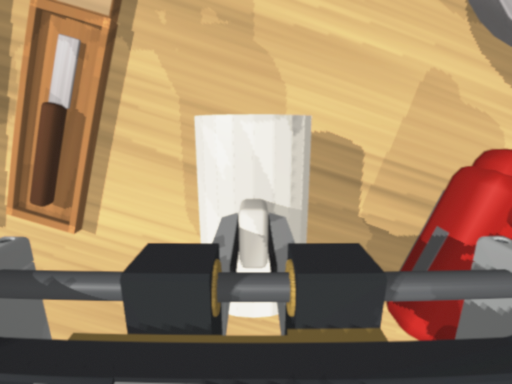

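View pics/s10c.png

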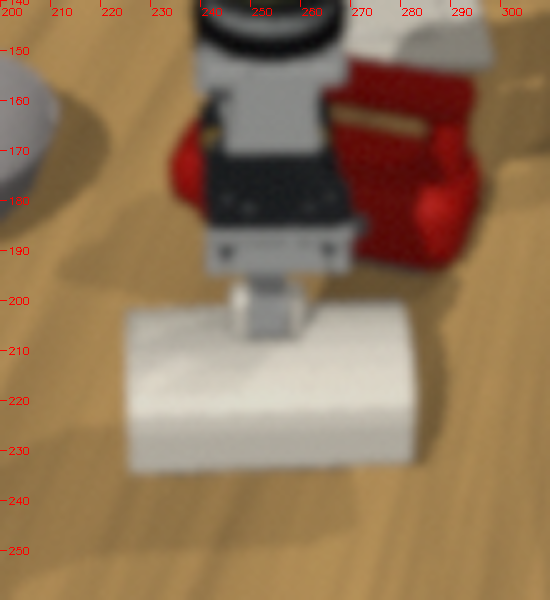

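```bash
python3 -m pendant '[0,0,-8,0,0,0,1, 0,0,-22,0,0,0,1, 0,0,-42,0,0,0,1, 0,0,-65,0,0,0,1, 0,0,-90,0,0,0,1, 0,0,-115,0,0,0,1, 0,0,-138,0,0,0,1, 0,0,-157,0,0,0,1, 0,0,-170,0,0,0,1, 0,0,-175,0,0,0,1]'; python3 - <<'E'
from bench import env, vision
from h import *
s=env.read_state();print(s['gripper_width'],s['contact_force'],s['moment'])
plan(s,[.5535,-.368,.27],17.5)
E
```

```text
t: 12.9
tcp_pos: [0.5062, 0.0856, 0.272]
tcp_rot: [3.106, 0.469, 0.008]
contact_force: [-0.8, -0.3, -3.4]
gripper_width: 0.0178
0.01778085681715619 [-0.82140545 -0.25977708 -3.42064873] [-0.01588725  0.02657992  0.03026828]
alt turn 17.5 [ 0.1 -0.3 -0.3]
alt turn 197.5 [-5.000e-01 -1.000e-01  1.797e+02]
t 12.9 tcp [0.5062 0.0856 0.272 ] toolx yaw 17.16 SHIFT [-88.7 447.3   1.9] TURN [ 0.1 -0.3 -0.3]
```

```bash
python3 -m pendant '[-2,10,0,0,0,0,1, -5,27,0,0,0,0,1, -10,50,0,0,0,0,1, -16,78,0,0,0,0,1, -22,110,0,0,0,0,1, -28,143,0,0,0,0,1, -35,176,0,0,0,0,1, -41,208,0,0,0,0,1, -48,240,0,0,0,0,1, -54,272,0,0,0,0,1]'; python3 - <<'E'
from bench import env, vision
from h import *
s=env.read_state();print(s['gripper_width'],s['contact_force'],s['moment'])
plan(s,[.5535,-.368,.27],17.5)
E
```

```text
t: 13.9
tcp_pos: [0.5343, -0.1922, 0.2707]
tcp_rot: [-3.106, -0.468, -0.006]
contact_force: [0.6, 0.1, -3.6]
gripper_width: 0.018
0.01800510251085158 [ 0.57234923  0.14469105 -3.55590969] [-0.00714109 -0.00479535  0.00225554]
alt turn 17.5 [-0.  -0.2 -0.4]
alt turn 197.5 [ -0.3   0.  179.6]
t 13.9 tcp [ 0.5343 -0.1922  0.2707] toolx yaw 17.14 SHIFT [-33.4 173.6   0.6] TURN [-0.  -0.2 -0.4]
```

```bash
python3 -m pendant '[-6,30,0,0,0,0,1, -12,60,0,0,0,0,1, -17,88,0,0,0,0,1, -21,112,0,0,0,0,1, -25,132,0,0,0,0,1, -28,148,0,0,0,0,1, -31,160,0,0,0,-0.2,1, -33,168,0,0,0,-0.4,1, -33.4,173,0,0,-0.1,-0.4,1, -33.4,173.6,0,0,-0.1,-0.4,1]'; python3 - <<'E'
from bench import env, vision
from h import *
import pickle
s=env.read_state();print(s['gripper_width'],s['contact_force'],s['moment'],s['qd'].round(3))
for n in ('wrist','scene','side'):
    c=vision.get_calibration(n);s=env.read_state();im=vision.snapshot(n);pickle.dump((s,c),open(f'{n}12.pkl','wb'));cv2.imwrite(f'pics/{n}12.png',im[:,:,::-1])
plan(s,[.5535,-.368,.27],17.5)
crop('pics/scene12.png','pics/scene12c.png',100,150,260,340,4)
E
```

```text
t: 14.9
tcp_pos: [0.5535, -0.3682, 0.2703]
tcp_rot: [-3.104, -0.479, -0.003]
contact_force: [0.5, -0.6, -2.9]
gripper_width: 0.0179
0.017876276982878053 [ 0.50376561 -0.59281409 -2.92479744] [-0.00792728 -0.07613115  0.01482057] [ 0.007 -0.002 -0.005  0.004  0.003  0.002]
alt turn 17.5 [-0.  -0.1  0.1]
alt turn 197.5 [   0.2   -0.  -179.9]
t 15.0 tcp [ 0.5536 -0.3676  0.2706] toolx yaw 17.56 SHIFT [-0.2  0.4  0.6] TURN [-0.  -0.1  0.1]
```

View pics/wrist12.png

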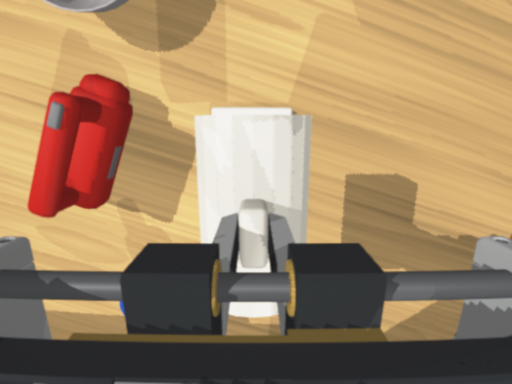

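View pics/scene12c.png

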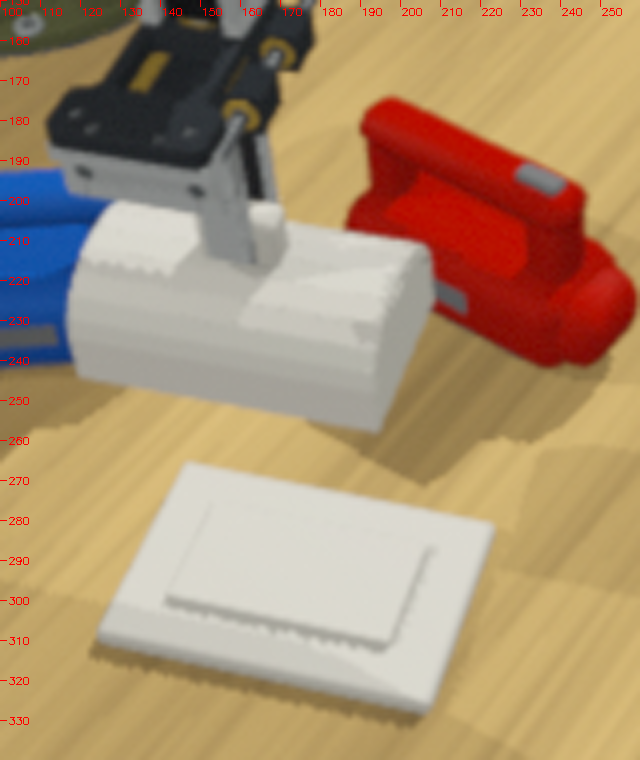

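View pics/side12.png

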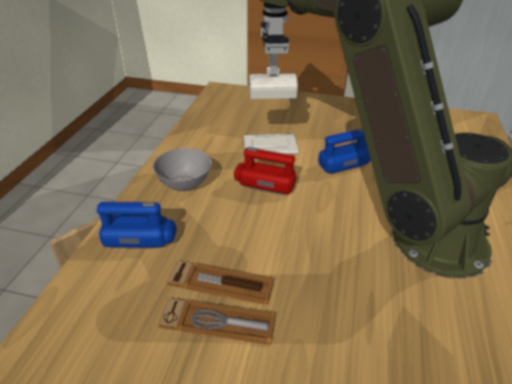

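```bash
python3 -c "
from h import *
crop('pics/wrist12.png','pics/k1.png',185,95,325,215,5)
crop('pics/w7.png','pics/k2.png',185,95,325,215,5)
crop('pics/side12.png','pics/k3.png',230,60,310,160,6)
"
```

```text
(no output)
```

View pics/k1.png

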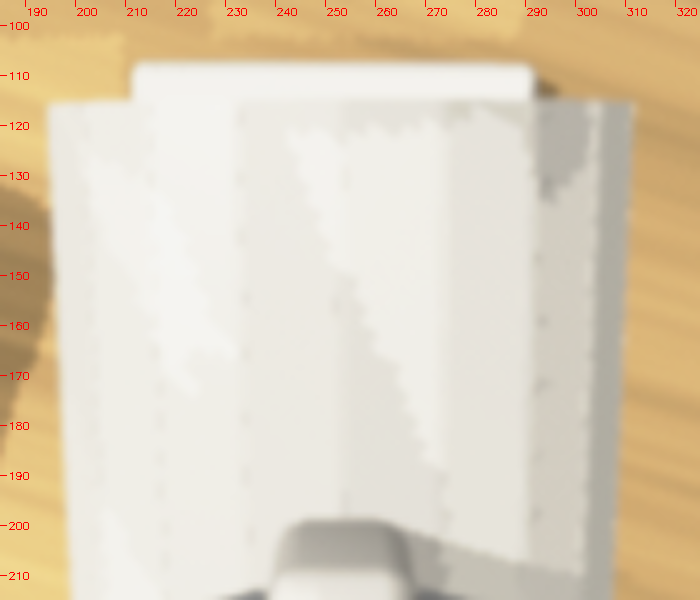

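View pics/k3.png

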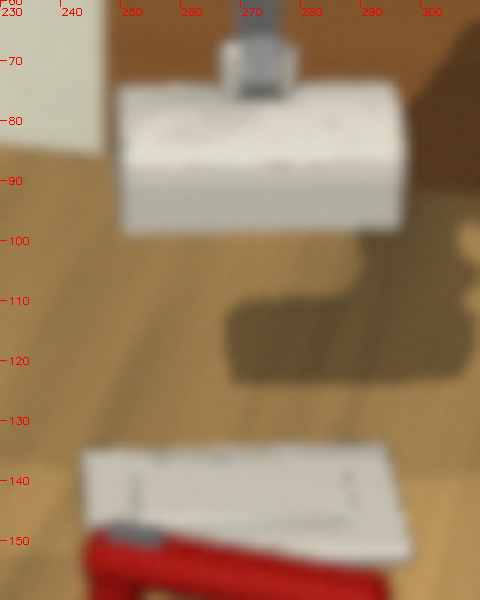

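```bash
cat > fit.py <<'E'
from h import *
import pickle
from scipy.optimize import least_squares
np.set_printoptions(precision=4,suppress=True)
L=lambda f:pickle.load(open(f,'rb'))
(s1,c1),(sw,cw),(ss,cs),(sd,cd)=L('w1.pkl'),L('wrist12.pkl'),L('scene12.pkl'),L('side12.pkl')
def corner(q,dx,dy,z):
    a=q[2];return [q[0]+np.cos(a)*dx-np.sin(a)*dy,q[1]+np.sin(a)*dx+np.cos(a)*dy,z]
h=(.095,.062)
obs={'w1':[(c1,1,1,(218,101.5)),(c1,1,-1,(321.7,122)),(c1,-1,-1,(286.5,267))],
 'w12':[(cw,1,1,(211.3,107.7)),(cw,1,-1,(291.5,107.9))],
 'scene':[(cs,-1,1,(146.5,265.5)),(cs,1,1,(223.5,281)),(cs,1,-1,(207.6,326.2)),(cs,-1,-1,(124.3,308.5))],
 'side':[(cd,1,-1,(243.5,135)),(cd,-1,-1,(294,134)),(cd,-1,1,(298.5,152))]}
def fit(keys):
    O=[o for k in keys for o in obs[k]]
    f=lambda q:np.concatenate([(proj(o[0],corner(q,o[1]*h[0],o[2]*h[1],.012))-o[3]) for o in O])
    r=least_squares(f,[.553,-.368,.3],x_scale=[.01,.01,.1]);print(keys,r.x[:2],np.degrees(r.x[2]).round(2),'rms px',np.sqrt(np.mean(r.fun**2)).round(2));return r.x
for k in(['w1'],['w12'],['scene'],['side'],['w1','w12'],['w1','w12','scene'],['w1','w12','scene','side']):fit(k)
# lid
z=sw['tcp_pos'][2]-.0641
for zz in(z,z+.02):
    l,r=onz(cw,194.5,116,zz),onz(cw,311.7,115.6,zz);m=(l+r)/2;d=l-r;a=np.arctan2(-d[0],d[1])
    print('lid z',round(zz,3),'w',np.linalg.norm(d).round(4),'yaw',np.degrees(a).round(2),'centre',m-.075*np.array([np.cos(a),np.sin(a),0]))
print('tcp',sw['tcp_pos'])
E
python3 fit.py
```

```text
['w1'] [ 0.5507 -0.3671] 17.71 rms px 1.63
['w12'] [ 0.5497 -0.3665] 17.31 rms px 0.56
['scene'] [ 0.5543 -0.3691] 17.44 rms px 0.6
['side'] [ 0.549  -0.3598] 16.51 rms px 0.16
['w1', 'w12'] [ 0.5504 -0.3671] 17.69 rms px 1.33
['w1', 'w12', 'scene'] [ 0.5511 -0.3674] 17.71 rms px 1.29
['w1', 'w12', 'scene', 'side'] [ 0.5509 -0.3672] 17.61 rms px 1.21
lid z 0.206 w 0.0995 yaw 17.64 centre [ 0.5533 -0.3686  0.2062]
lid z 0.226 w 0.0913 yaw 17.64 centre [ 0.5528 -0.3687  0.2262]
tcp [ 0.5535 -0.3682  0.2703]
```

```bash
python3 - <<'E'
from bench import env
from h import *
plan(env.read_state(),[.552,-.3675,.12],17.5)
E
python3 -m pendant '[-1,0,8,0,0,0,1, -1.5,0,22,0,0,0,1, -1.5,0,42,0,0,0,1, -1.5,0,65,0,0,0,1, -1.5,0,88,0,0,0,1, -1.5,0,110,0,0,0,1, -1.5,0,128,0,0,0,1, -1.5,0,141,0,0,0,1, -1.5,0,148,0,0,0,1, -1.5,0,151,0,0,0,1]'; python3 - <<'E'
from bench import env, vision
from h import *
import pickle
for n in ('wrist','scene','side'):
    c=vision.get_calibration(n);s=env.read_state();im=vision.snapshot(n);pickle.dump((s,c),open(f'{n}13.pkl','wb'));cv2.imwrite(f'pics/{n}13.png',im[:,:,::-1])
s=env.read_state();print(s['gripper_width'],s['contact_force'],s['moment'],s['qd'].round(3))
plan(s,[.552,-.3675,.12],17.5)
crop('pics/scene13.png','pics/scene13c.png',115,215,245,335,6)
crop('pics/side13.png','pics/side13c.png',230,90,310,160,8)
crop('pics/wrist13.png','pics/wrist13c.png',175,80,335,210,5)
E
```

```text
alt turn 17.5 [-0.  -0.1  0.1]
alt turn 197.5 [   0.2   -0.  -179.9]
t 15.05 tcp [ 0.5536 -0.3675  0.2706] toolx yaw 17.57 SHIFT [ -1.9  -0.4 150.6] TURN [-0.  -0.1  0.1]
t: 16.05
tcp_pos: [0.5524, -0.3676, 0.119]
tcp_rot: [-3.104, -0.48, -0.003]
contact_force: [-0.3, 0.4, -4.0]
gripper_width: 0.0175
0.017706404473513983 [ 0.10665607 -1.34877906 -2.50641113] [ 0.01768929 -0.03966967 -0.03600217] [-0.    -0.007 -0.007 -0.002  0.002 -0.001]
alt turn 17.5 [ 0.  -0.2  0.1]
alt turn 197.5 [   0.2    0.  -179.9]
t 16.2 tcp [ 0.5527 -0.3679  0.1202] toolx yaw 17.57 SHIFT [-0.6 -0.6  0.2] TURN [ 0.  -0.2  0.1]
```

View pics/scene13c.png

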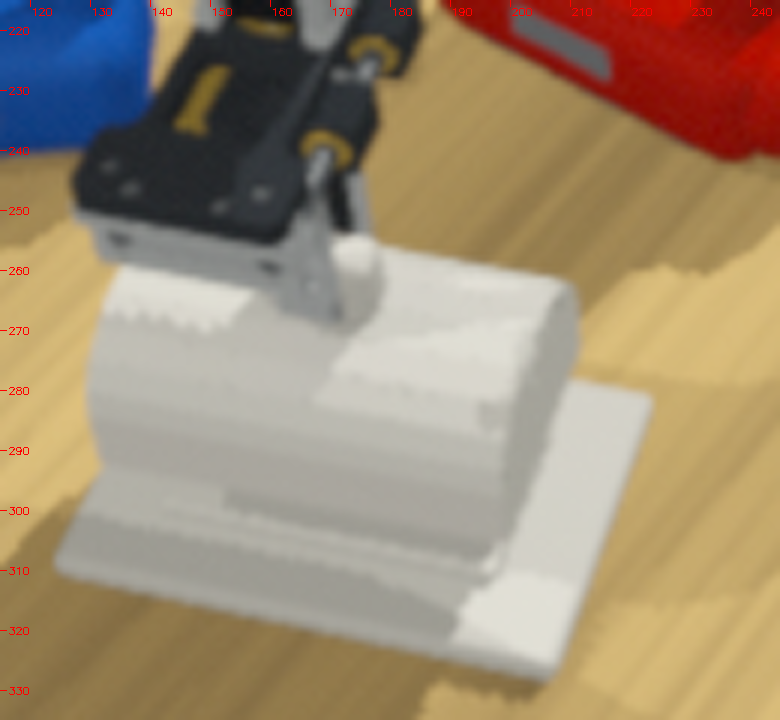

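View pics/side13c.png

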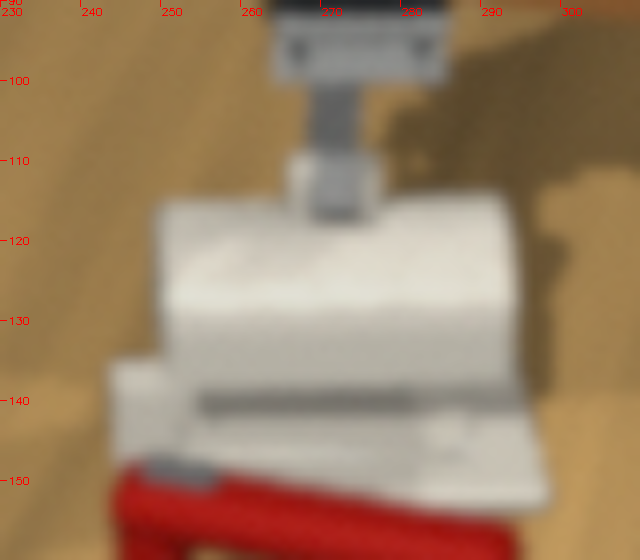

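View pics/wrist13c.png

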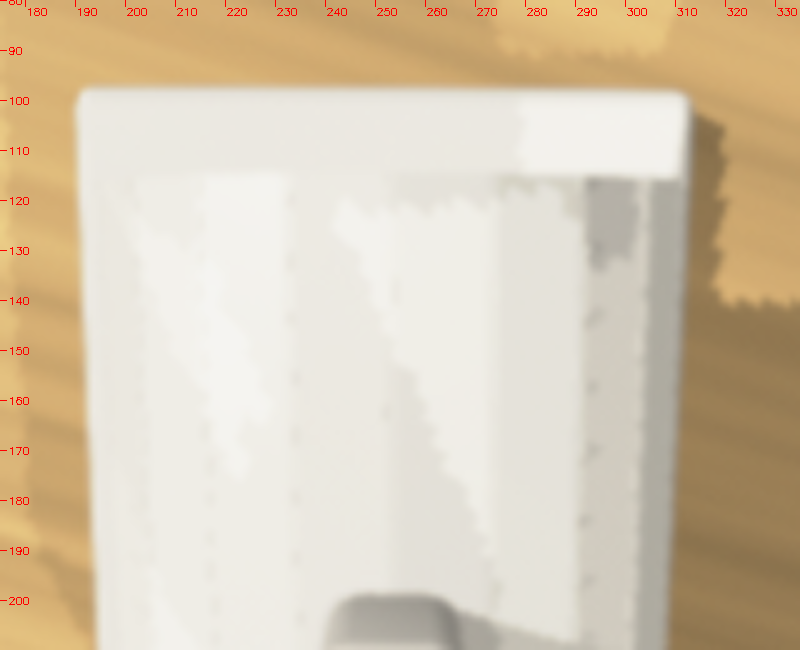

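```bash
cat > fit2.py <<'E'
from fit import *
print('-----')
(sw,cw),(ss,cs),(sd,cd)=L('wrist13.pkl'),L('scene13.pkl'),L('side13.pkl')
l,r=onz(cw,190.3,98.2,.012),onz(cw,312.7,98.8,.012);d=l-r;a=np.arctan2(-d[0],d[1])
print('dish w13: w',np.linalg.norm(d).round(4),'yaw',np.degrees(a).round(2),'c',(l+r)/2-.095*np.array([np.cos(a),np.sin(a),0]))
z=sw['tcp_pos'][2]-.0641
for lu,ru in(((194.7,116),(311.7,115.6)),):
  l,r=onz(cw,*lu,z+.028),onz(cw,*ru,z+.028);d=l-r;a=np.arctan2(-d[0],d[1])
  print('lid w13',np.linalg.norm(d).round(4),np.degrees(a).round(2),(l+r)/2-.075*np.array([np.cos(a),np.sin(a),0]))
print('tcp',sw['tcp_pos'],'rim z',z)
p,q=onz(cs,132.5,292.5,z),onz(cs,196.7,308.5,z);a=np.arctan2(*(q-p)[1::-1]);n=np.array([-np.sin(a),np.cos(a),0])
print('lid scene',np.linalg.norm(p-q),np.degrees(a),(p+q)/2+.044*n)
p,q=onz(cd,294.8,138.8,z),onz(cd,250.4,138.2,z);a=np.arctan2(*(q-p)[1::-1]);n=np.array([np.sin(a),-np.cos(a),0])
print('lid side',np.linalg.norm(p-q),np.degrees(a),(p+q)/2+.044*n)
obs['s13']=[(cs,1,1,(223.3,281.2)),(cs,1,-1,(207.3,327)),(cs,-1,-1,(124.2,308.7))];fit(['s13'])
E
python3 fit2.py | sed -n '/-----/,$p'
```

```text
-----
dish w13: w 0.1207 yaw 17.21 c [ 0.5494 -0.3665  0.012 ]
lid w13 0.0879 17.68 [ 0.5514 -0.3683  0.0829]
tcp [ 0.5524 -0.3676  0.119 ] rim z 0.05487611938761812
lid scene 0.14442840147870484 15.042604399452294 [ 0.5557 -0.374   0.0549]
lid side 0.15412244135000652 13.071222815928872 [ 0.5441 -0.367   0.0549]
['s13'] [ 0.5541 -0.3698] 17.25 rms px 0.62
```

```bash
python3 -m pendant '[0,-0.5,2,0,-0.1,-0.0,1, 0,-1,5,0,-0.1,0.1,1, 0,-1.7,9,0,-0.1,0.1,1, 0,-1.7,13,0,-0.1,0.1,1, 0,-1.7,17,0,-0.1,0.1,1, 0,-1.7,20,0,-0.1,0.1,1, 0,-1.7,22.5,0,-0.1,0.1,1, 0,-1.7,24,0,-0.1,0.1,1, 0,-1.7,24,0,-0.1,0.1,1, 0,-1.7,24,0,-0.1,0.1,1]'; cat > look14.py <<'E'
from bench import env, vision
from h import *
import pickle,sys
k=sys.argv[1]
for n in ('wrist','scene','side'):
    c=vision.get_calibration(n);s=env.read_state();im=vision.snapshot(n);pickle.dump((s,c),open(f'{n}{k}.pkl','wb'));cv2.imwrite(f'pics/{n}{k}.png',im[:,:,::-1])
s=env.read_state();print(s['gripper_width'],s['contact_force'],s['moment'],s['qd'].round(3))
plan(s,[.5514,-.366,.096],17.4)
E
python3 look14.py 14
cat > ov.py <<'E'
from h import *
import pickle,sys
k=sys.argv[1]
def box(n,x0,y0,x1,y1,f):
    s,c=pickle.load(open(f'{n}{k}.pkl','rb'))
    im=cv2.imread(f'pics/{n}{k}.png')[y0:y1,x0:x1];im=cv2.resize(im,None,fx=f,fy=f,interpolation=cv2.INTER_CUBIC)
    R=Ro.from_rotvec(s['tcp_rot']).as_matrix();x=R[:,0];x=x/np.linalg.norm(x);y=np.cross([0,0,1],x);t=s['tcp_pos']
    def dr(cen,x,y,hx,hy,z,col):
        P=[]
        for a,b in((1,1),(1,-1),(-1,-1),(-1,1)):
            q=cen+a*hx*x+b*hy*y;q=np.array([q[0],q[1],z]);P.append(((proj(c,q)-[x0-.0,y0-.0]+.5)*f))
        cv2.polylines(im,[np.int32(np.round(P))],True,col,1)
    dr(t-.001*x,x,y,.075,.044,t[2]-.0641,(0,0,255))
    a=np.radians(17.4);dx=np.array([np.cos(a),np.sin(a),0]);dy=np.array([-np.sin(a),np.cos(a),0])
    dr(np.array([.5515,-.367,0]),dx,dy,.095,.062,.012,(255,0,0))
    dr(t-.001*x,x,y,.02,.009,t[2]-.0641+.087,(0,160,0))
    cv2.imwrite(f'pics/ov_{n}{k}.png',im)
box('scene',115,215,245,335,6);box('side',230,90,310,160,8);box('wrist',150,80,350,210,4)
E
python3 ov.py 14
```

```text
t: 17.2
tcp_pos: [0.5523, -0.3664, 0.0964]
tcp_rot: [3.105, 0.477, 0.002]
contact_force: [0.6, 0.6, -3.1]
gripper_width: 0.0175
0.017763522849540053 [ 0.66341473 -0.1363143  -3.48738343] [-0.02159974  0.02056361 -0.00749468] [ 0.    -0.001  0.    -0.     0.001  0.   ]
alt turn 17.4 [ 0.  -0.1  0.1]
alt turn 197.4 [ 1.000e-01  1.000e-01 -1.799e+02]
t 17.35 tcp [ 0.5523 -0.3664  0.0964] toolx yaw 17.47 SHIFT [-0.8 -0.6  0.4] TURN [ 0.  -0.1  0.1]
```

View pics/ov_scene14.png

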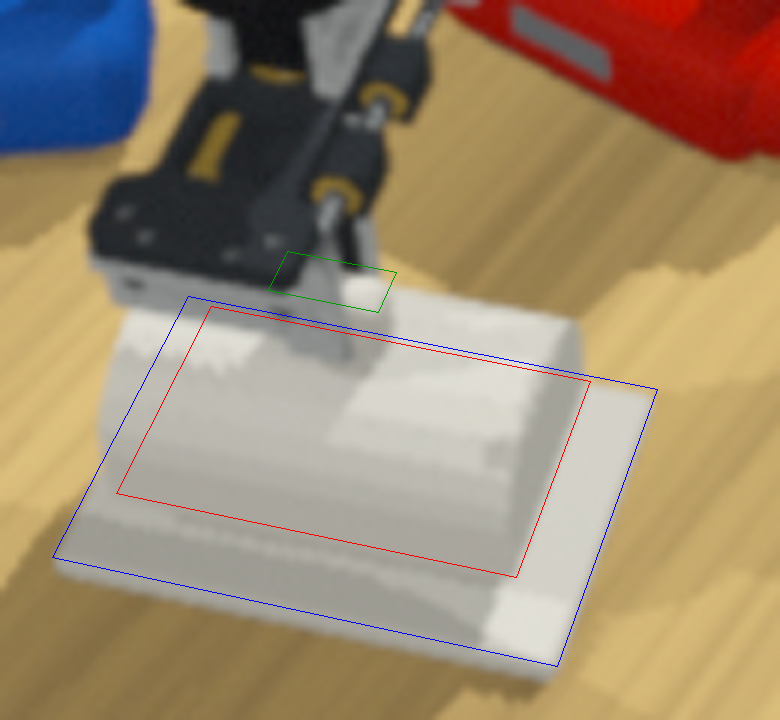

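View pics/ov_side14.png

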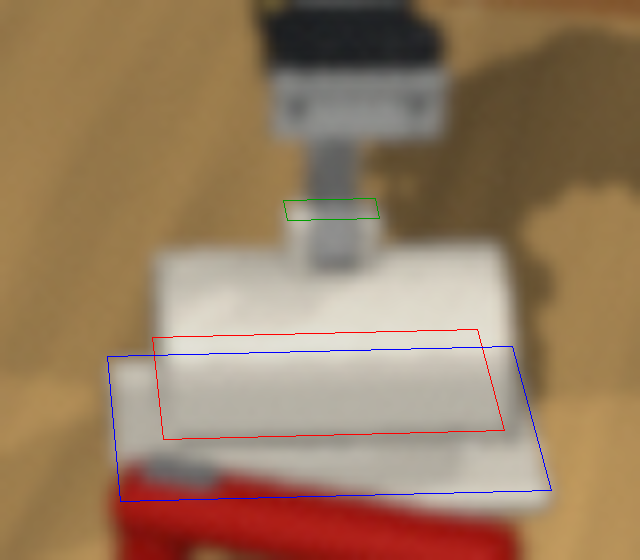

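View pics/ov_wrist14.png

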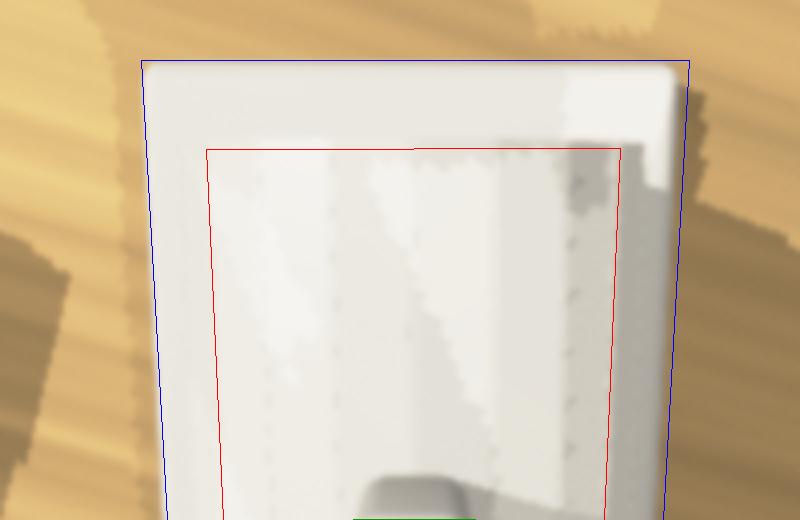

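```bash
python3 - <<'E'
from h import *
for n,(x0,y0,x1,y1),f in(('side14',(240,105,305,160),11),('scene14',(120,240,230,335),7)):
    im=cv2.imread(f'pics/{n}.png')
    g=cv2.createCLAHE(6,(6,6)).apply(cv2.cvtColor(im,6))
    cv2.imwrite('pics/tmp.png',g);crop('pics/tmp.png',f'pics/e_{n}.png',x0,y0,x1,y1,f)
E
```

```text
(no output)
```

View pics/e_side14.png

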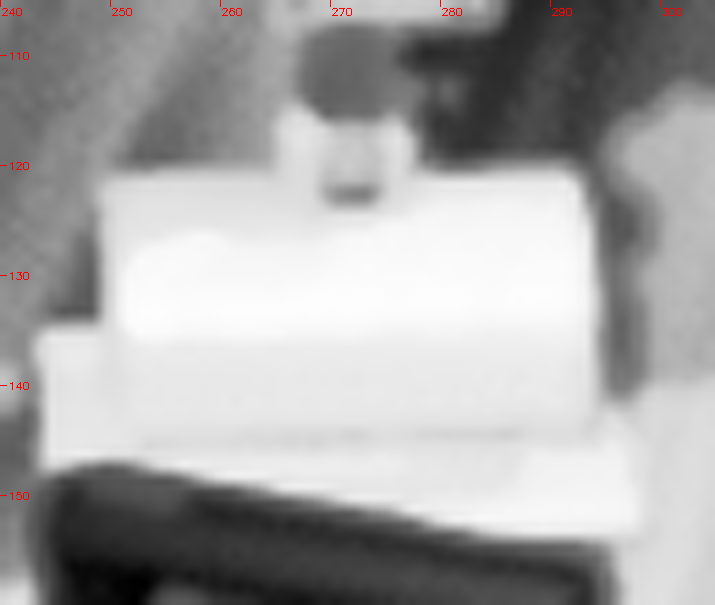

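View pics/e_scene14.png

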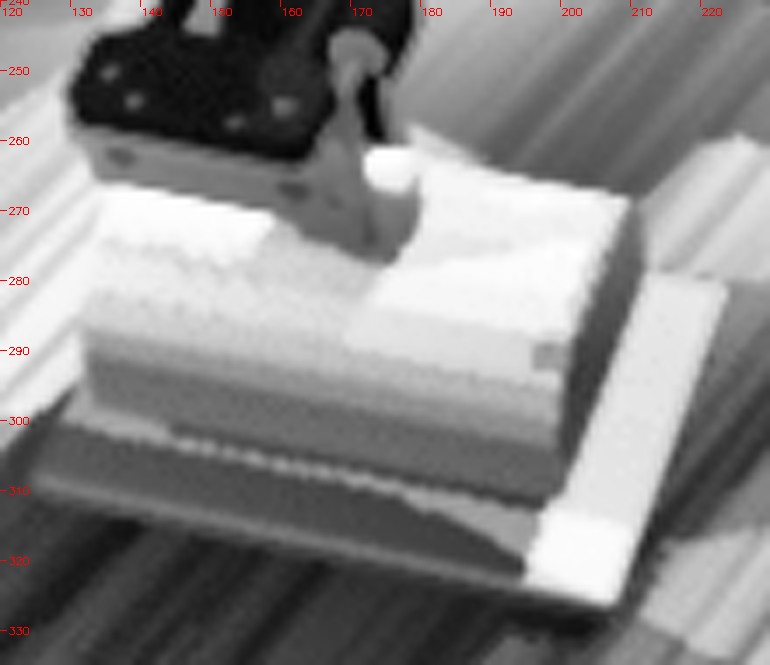

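```bash
python3 - <<'E'
from h import *
import pickle
for k in('13','14'):
    s,c=pickle.load(open(f'scene{k}.pkl','rb'))
    R=Ro.from_rotvec(s['tcp_rot']).as_matrix();x=R[:,0];y=np.cross([0,0,1],x);t=s['tcp_pos'];z=t[2]-.0641
    P=lambda a,b,h:proj(c,[*(t+a*x+b*y)[:2],z+h]).round(1)+.5
    print(k,'front R',P(.075,-.044,0),'front L',P(-.075,-.044,0),'back R',P(.075,.044,0),'knob R top front/back',P(.02,-.009,.087),P(.02,.009,.087),'top R end',P(.075,0,.06))
    # finger pads bottom: outer finger, 16mm wide, at -y side
    print('finger tip -y: R,L',proj(c,t+.008*x-.009*y)+.5,proj(c,t-.008*x-.009*y)+.5)
    g=cv2.cvtColor(cv2.imread(f'pics/scene{k}.png'),6)
    cv2.imwrite('pics/tmp.png',cv2.createCLAHE(6,(6,6)).apply(g));crop('pics/tmp.png',f'pics/f{k}.png',150,235,230,320,9)
E
```

```text
13 front R [200.4 305.2] front L [132.8 291.3] back R [212.9 272.5] knob R top front/back [177.  260.3] [180.1 253.7] top R end [205.2 270.5]
finger tip -y: R,L [172.59824222 266.4915503 ] [165.26646203 265.07446625]
14 front R [201.4 311.2] front L [134.8 297.2] back R [213.7 278.6] knob R top front/back [178.5 267.1] [181.4 260.5] top R end [206.1 277. ]
finger tip -y: R,L [174.05621184 273.02319565] [166.83687184 271.59638675]
```

View pics/f14.png

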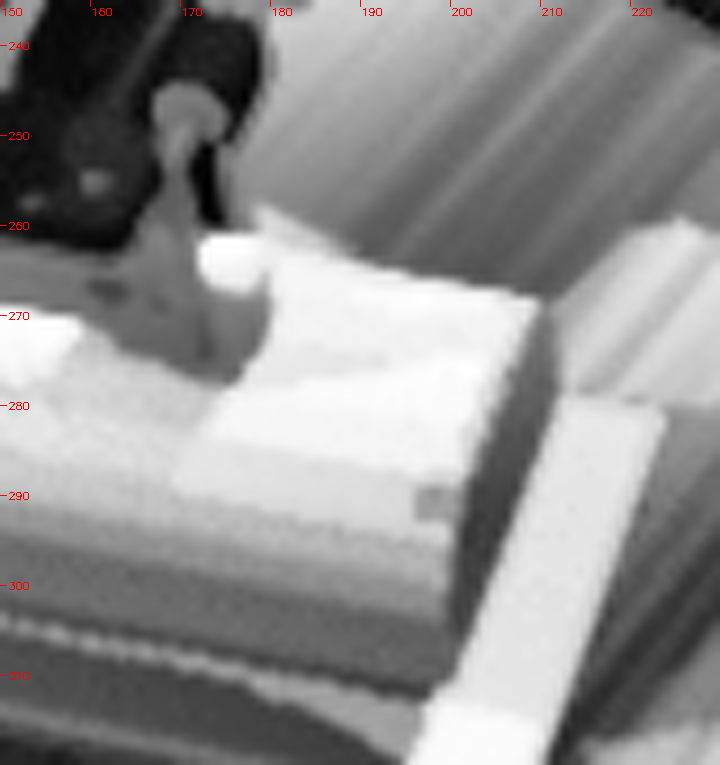

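View pics/f13.png

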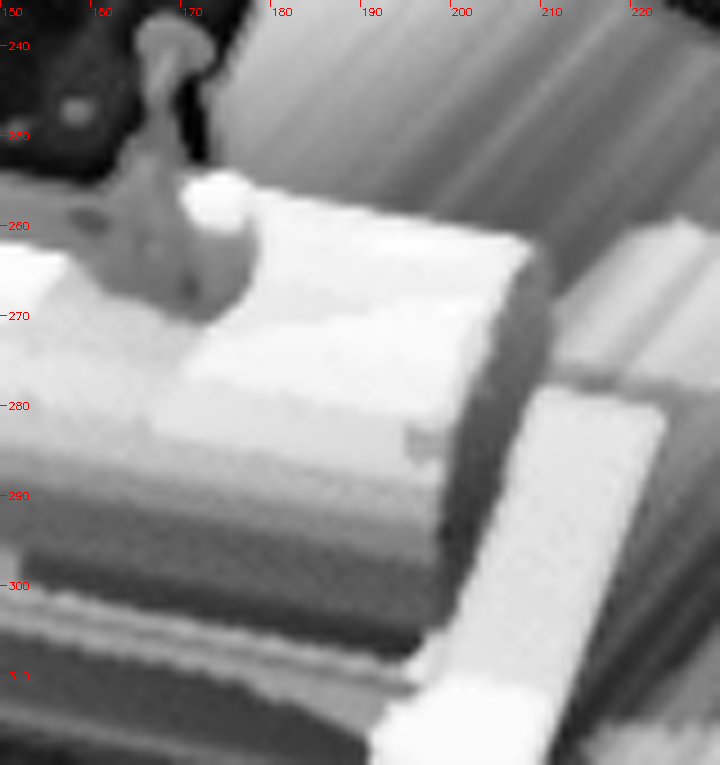

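```bash
python3 -m pendant '[0.5,-0.2,0,0,0,0,1, 1,-0.4,0,0,0,0,1, 1.5,-0.6,0,0,0,0,1, 1.5,-0.6,0,0,0,0,1, 1.5,-0.6,0,0,0,0,1, 1.5,-0.6,0,0,0,0,1, 1.5,-0.6,0,0,0,0,1, 1.5,-0.6,0,0,0,0,1, 1.5,-0.6,0,0,0,0,1, 1.5,-0.6,0,0,0,0,1]'; python3 look14.py 15; python3 -c "
import cv2
a=cv2.imread('pics/scene15.png');cv2.imwrite('pics/fin_s.png',cv2.resize(a,None,fx=1.5,fy=1.5))"
```

```text
t: 18.35
tcp_pos: [0.5535, -0.3653, 0.0964]
tcp_rot: [3.105, 0.477, 0.002]
contact_force: [0.1, -0.2, -2.9]
gripper_width: 0.0178
0.01779071875783968 [ 0.44824502 -0.07725211 -3.54724752] [-0.06078706 -0.00889459 -0.01286384] [ 0.001 -0.002 -0.001 -0.001  0.001  0.001]
alt turn 17.4 [ 0.  -0.1  0.1]
alt turn 197.4 [ 1.000e-01  1.000e-01 -1.799e+02]
t 18.5 tcp [ 0.5536 -0.3654  0.0965] toolx yaw 17.47 SHIFT [-2.3 -0.   0.4] TURN [ 0.  -0.1  0.1]
```

View pics/fin_s.png

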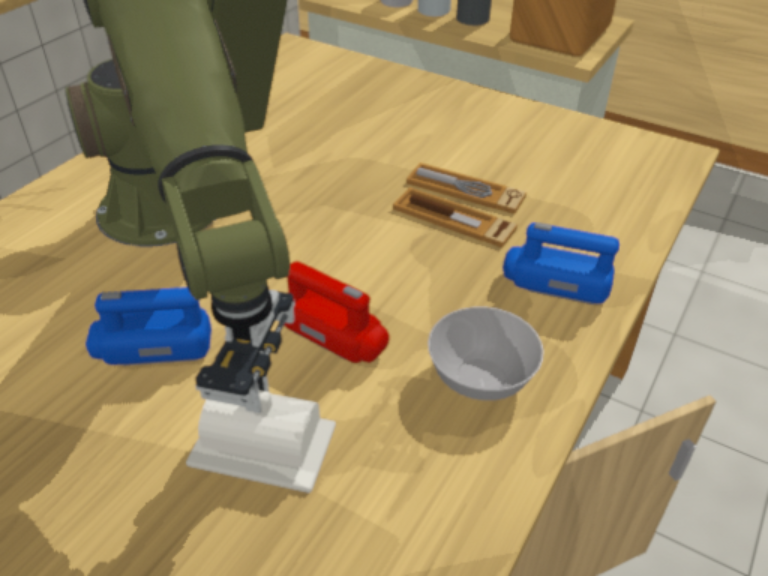

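View pics/side15.png

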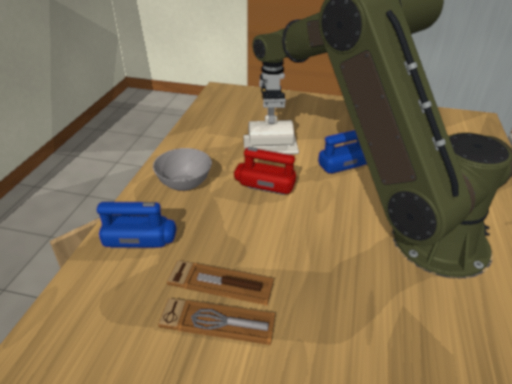

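The lid hovers over the dish. The mixer, bowl and whisk are where they started, and the spreader is in its slot. Handing in.

```bash
python3 -c "
from bench import env
print(env.hand_in())"
```

```text
the job is handed in; nothing more can be done
None
```

The job is done and handed in at 18.5 s. The spreader went into its own slot first and was released there. The arm is still holding the lid by its knob above the dish.

- **Hover:** the lid's lower edge is about 20 mm above the plate (worked out from the tool height at grasp, assuming no slip). The tool is level and its heading is within about 0.5° of the dish's long axis. The grip is steady at 17.8 mm, with about 3.5 N of downward load, the lid's own weight.
- **Spreader and surroundings:** the last pictures show the spreader in its slot and a clear gap under the lid. The dish, red mixer, bowl and whisk appear where they were at the start.
- **Disagreement between cameras:** for lengthwise centring, the scene and side pictures put the lid about 4 mm and 2 mm off towards the robot. The wrist picture put it about 1 mm off the other way. I moved it 1.5 mm as a compromise, so it should be centred to within about 3 mm. I did not re-measure the centring after that last move.

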